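# Quarantine rejected rescue hardware and proof-pull the box lock

### The arm

A 7-joint arm with a two-finger parallel gripper is mounted at the origin on the work surface. World frame = base frame: x ahead of the robot, y to its left, z up, the work surface at z = 0. Lengths are in mm, angles in rad, forces in N, time in s.
With the tool pointing down it reaches from about 400 to 875 mm from the base axis. Payload 4.4 kg.
Tool frame: the origin (TCP) lies between the finger pads; the fingertips stand ctrl.tcp_to_tips ahead of it and the grasp point (between the pads) lies 8 mm behind it (ctrl.tcp_to_tips is the distance from the TCP to the fingertips, in mm); z points along the fingers, y is the direction in which the jaws open and shut (so a half turn about z gives the same grasp; the last joint's range is limited). The gripper opens to 85 mm and grips with 20 to 120 N. Pads are 22 mm wide; open, the fingers measure 114 mm over their backs; the gripper's body (76 mm by 85 mm) begins 54 mm behind the grasp point. The pads swing forward as they close: fully open they stand 13 mm farther back than shut.
Start: joints at [1.121, 0.628, 0.038, 1.517, -0.027, 0.996, -0.02], TCP at [243.418, -602.715, 242.313] pointing down, gripper open.
Joint ranges: [-3.06, 3.06], [-0.37, 2.12], [-1.25, 1.32], [0.18, 2.47], [-1.1, 4.24], [0.23, 1.98], [-2.94, 2.94]. Speed limits (rad/s): [2.57, 2.57, 3.14, 3.14, 3.14, 3.14, 3.14].

### API

Orientations are given as [roll, pitch, yaw] about the fixed x, y, z axes, in that order (R = Rz(yaw) Ry(pitch) Rx(roll)).
In Python, from cell import ctrl gives the robot as it stands.
- The arm moves only by the tool send_rows, never from a script. Its argument "rows" is a list of rows, each an object of numbers: "x", "y", "z": the shift along the world's x, y, z in cm; "roll": the turn about the world's z in degrees; "claw": the closure, from 0 (fully open) to 1 (shut). A call has 1 to 5 rows; each row is the pose to reach, as a shift and turn from the pose commanded when the call began; what a row does not reach only later rows make up. A row lasts 1/12 s, in which the tool goes at most 41.7 mm and 7.16 degrees, less where a joint would pass 70% of its speed; a pose out of reach is approached as far as the arm can. A call with a gripper value outside its range is refused whole. The fingers move at their own pace and stop on an object; the grip force is fixed at half the most. Time passes only in rows, so rows that repeat a pose let the fingers close. It gives the time, the measured TCP pose, the force and the opening at its end, in the units of the state.
- ctrl.read_state(): the state, without advancing time (a new reading comes with each control period).
- ctrl.get_image(name): name is "scene" or "top"; returns (picture, depth): 384x512x3 uint8, blue, green, red; 384x512 float32, mm along the optical axis (not along the pixel's ray), 0 where there is no reading.
- ctrl.get_calibration(name): a dict with "intrinsics" (3x3 intrinsics, pixels), "T" (4x4, takes a point from camera to world coordinates). Camera axes: x right, y down, z forward; pixel columns grow to the right and rows downward; lengths in mm; the calibration is good to about 2 mm. A picture is of the moment at which its call begins. get_calibration takes no time and is no camera call.
- ctrl.finish_job(): hands the job in, once; it reports no verdict.
Trained networks look in the newest picture that a camera, given by its name, has taken for a name from the list of things; names that differ only in an ending like _2 or _b are one class to them, and where a whole thing is asked for, a point or a joint stands for the part that bears it (a point fixed in the world has none). Each returns a list of dicts, best first, with "confidence" (0 to 1); they miss things now and then, are a little off and sometimes report something else, mostly with a low value. They report only what shows in the picture. A call takes as long as a camera call.
- ctrl.recognise(camera, query): "uv" ([column, row] in pixels, amid what is visible of it).
- ctrl.regions_of(camera, query): "region" (384x512 bool, what is visible of it) and "uv" ([column, row] in pixels, amid what is visible of it).
- ctrl.place_of(camera, query): "uv" ([column, row] in pixels: a listed point, or the origin of a listed thing).
The state is a dict: "clock": time; "qpos": joint angles; "qd": joint speeds; "tau": joint torques, N m; "eef_pos": TCP position; "tool_rot": TCP orientation; "force": force on the tool from outside, world axes, zero at the start; "torque": the same for the moment, N m; "width": finger opening in mm.
Only numpy, scipy, OpenCV 4.12 (cv2) and the standard library are available. Lean on these libraries where they do the work, as an engineer would, in place of code of your own. Each camera call takes 0.05 s, during which the arm holds its last target. There are 200 camera calls.

### The job

Lay the white gate gauge that is lying across the red quarantine box's slot flat in its blue tray, then put every piece that carries a red reject clamp into the box, pushing the sprung flap down and holding it open until the piece has fallen through; leave the sound pieces where they lie. When all rejects are inside and the flap has shut, prove the lock: pull the yellow lock pin slowly upward until the green band shows but no red, hold it there for about a second, let it back down to its seat and let go.

Things in the scene. Friction and masses are not known exactly. Their poses are not given: they have to be found in the camera images.
- box: Red steel quarantine box, 220 (x) x 220 (y) mm, 250 mm high, fixed; origin at the centre of its underside. Its flat top has a central slot, 140 mm (box x) by 150 mm (box y), closed by the sprung flap: open the fingers in it only a little. Hollow inside, 6 mm floor. On its -y side stands a grey lock post, 44 mm square, 230 mm high, axis at box x 0, y -170 mm.
- slot (a point): Centre of the slot, at the height of the box's top (250 mm above the bench); axes as the box.
- hinge (a point): Middle of the flap's hinge line, which runs along box y on the slot's box +x edge (70 mm from the slot's centre), at the height of the box's top.
- flap (a joint): Opening of the steel flap (136 mm from hinge to free edge, 144 mm wide), rad: 0 shut and level, 1.35 at most, swinging down into the box. A spring shuts it; it bears a part laid on it. Pressing takes 2 N mid-slot, 5 N at 30 mm from the hinge. With both fingertips side by side along the hinge, 36 mm from it, pressed 50 mm below the top, and the metal of the part on the free-edge side, the part let go falls through.
- lock_pin (a joint): Lift of the lock pin out of its post, m: 0 seated, 0.040 at its end stop. A spring pulls it down: about 3 N at first, 4.5 N more for every 10 mm. Of its 16 mm thick stem, white shows up to 0.016, then an 8 mm green band appears, and from 0.024 red shows; in the green the pull is 10 to 14 N. Let go, it drops home.
- pin_grip (a point): Middle of the lock pin's yellow grip, a block 16 mm (box x) by 34 mm (box y), 254 mm above the bench when seated; the block reaches 14 mm above and 20 mm below this point, the grey post's top lies at 230 mm. Grip it from above across the 16 mm; axes as the box.
- gauge: White polymer gate gauge, a flat bar 28 (x) x 180 (y) x 14 mm, 60 g; it starts lying across the box's slot, bridging it along box y. Origin: centre of the underside.
- tray: Shallow blue gauge tray, 240 (x) x 120 (y) mm, rim 15 mm high, wall 4 mm, floor 4 mm thick, fixed to the bench; origin at the centre of its underside. The gauge lies in it lengthwise, along the tray's x.
- reject1: Rejected purple anodised HMS carabiner lying flat, 94 x 66 mm, bar 12 mm thick. A red reject clamp, 16 mm (body x) wide and 30 mm high, bites its edge and sticks out to body -y, from y -5 to -47 mm: grip it across the 16 mm at y -36 mm, where the fingers pass beside the metal down to 5 mm above the bench; the metal lies to +y (up to 55 mm). Origin: on the underside, z up. 100 g. Absent ones read None.
- reject2: Rejected stainless triangle maillon lying flat, 74 x 70 mm, bar 10 mm thick. A red reject clamp, 16 mm (body x) wide and 30 mm high, bites its edge and sticks out to body -y, from y -5 to -47 mm: grip it across the 16 mm at y -36 mm, where the fingers pass beside the metal down to 5 mm above the bench; the metal lies to +y (up to 55 mm). Origin: on the underside, z up. 100 g. Absent ones read None.
- reject3: Rejected purple anodised HMS carabiner lying flat, 94 x 66 mm, bar 12 mm thick. A red reject clamp, 16 mm (body x) wide and 30 mm high, bites its edge and sticks out to body -y, from y -5 to -47 mm: grip it across the 16 mm at y -36 mm, where the fingers pass beside the metal down to 5 mm above the bench; the metal lies to +y (up to 55 mm). Origin: on the underside, z up. 100 g. Absent ones read None.
- reject4: Rejected black steel pulley lying flat, 78 x 44 x 16 mm. A red reject clamp, 16 mm (body x) wide and 30 mm high, bites its edge and sticks out to body -y, from y -5 to -47 mm: grip it across the 16 mm at y -36 mm, where the fingers pass beside the metal down to 5 mm above the bench; the metal lies to +y (up to 55 mm). Origin: on the underside, z up. 100 g. Absent ones read None.
- reject5: Rejected stainless triangle maillon lying flat, 74 x 70 mm, bar 10 mm thick. A red reject clamp, 16 mm (body x) wide and 30 mm high, bites its edge and sticks out to body -y, from y -5 to -47 mm: grip it across the 16 mm at y -36 mm, where the fingers pass beside the metal down to 5 mm above the bench; the metal lies to +y (up to 55 mm). Origin: on the underside, z up. 100 g. Absent ones read None.
- good1: Sound purple anodised HMS carabiner lying flat, 94 x 66 mm, bar 12 mm thick, without a clamp: it stays where it lies. Origin: on its underside, within 20 mm of its middle.
- good2: Sound stainless triangle maillon lying flat, 74 x 70 mm, bar 10 mm thick, without a clamp: it stays where it lies. Origin: on its underside, within 20 mm of its middle.
- good3: Sound black steel pulley lying flat, 78 x 44 x 16 mm, without a clamp: it stays where it lies. Origin: on its underside, within 20 mm of its middle.

How it is judged (in metres and radians):
On the way, in this order (a step that is already met when the one before it is completed fails the run):
1. gauge flat in its tray (x of gauge in the frame of tray between -0.035 and 0.035 m and y of gauge in the frame of tray between -0.05 and 0.05 m and z of gauge in the frame of tray below 0.01 m and angle between gauge's own z axis and vertical below 0.06 rad), for 0.2 s.
2. gauge flat in its tray, every reject inside the box, flap shut (all of step 1 and x of reject1 in the frame of box between -0.11 and 0.11 m and y of reject1 in the frame of box between -0.11 and 0.11 m and z of each of reject1, reject2, reject3, reject4, reject5 in the frame of box below 0.15 m and x of reject2 in the frame of box between -0.11 and 0.11 m and y of reject2 in the frame of box between -0.11 and 0.11 m and x of reject3 in the frame of box between -0.11 and 0.11 m and y of reject3 in the frame of box between -0.11 and 0.11 m and x of reject4 in the frame of box between -0.11 and 0.11 m and y of reject4 in the frame of box between -0.11 and 0.11 m and x of reject5 in the frame of box between -0.11 and 0.11 m and y of reject5 in the frame of box between -0.11 and 0.11 m and value of joint flap below 0.12 rad), for 0.2 s.
3. lock pin held with the green band showing and no red (16 to 24 mm of lift) for 0.7 s (value of joint lock_pin between 0.016 and 0.0245 m), for 0.7 s.
At the end, for the whole second after the job is handed in: Every reject present lies inside the quarantine box, the flap is shut (under 0.12 rad), the gauge lies flat on the tray's floor inside its rim, and the lock pin is back on its seat (under 3 mm of lift) (all of step 2 and value of joint lock_pin below 0.003 m and linear speed of gauge below 0.02 m/s); the robot touches nothing.
It fails at once if lock pin over-pulled, well into the red (over 30 mm) (value of joint lock_pin above 0.03 m).
It fails at once if lock pin jerked upward (faster than 80 mm/s) (velocity of joint lock_pin above 0.08 m/s).
It fails at once if a sound piece moved more than 60 mm (distance of any of good1, good2, good3 from where it was at the start of the episode above 0.06 m).
Of reject1, reject2, reject3, reject4, reject5 only 3 to 4 are there at a start; the rules pass over those that are not, and their reading is None.
At some moment in a run one of reject1, reject2, reject3, reject4, reject5 may be knocked a few centimetres aside while the robot is not near it.
It also fails if it takes over 210 s, if anything falls off the work surface, if the arm or the gripper's body presses on something with over 40 N, if the wrist force passes 120 N, or if a joint passes its speed limit or range.

## Working session

There is one attempt and no reset: what is moved stays moved. The work goes in short steps, Python scripts to look and compute and a tool call to move; the robot and the scene stay as the last step left them, time stands still between calls to the robot, and variables do not carry over. Pictures are saved under pics/ and viewed, on a budget of 14 in all, crops included, one or two more only if the job needs it, and the job is handed in when it is done.

Besides the shell and the picture viewer there is one more tool, called by a JSON object that holds its "method" and its "body", one argument or row to a line. send_rows: Moves the arm, as the interface text tells. Its arguments: {"type":"object","properties":{"rows":{"type":"array"}},"required":["rows"]}

```bash
mkdir -p pics; ls
cat > h.py <<'E'
import numpy as np, cv2
from cell import ctrl
def cal(c):
    k=ctrl.get_calibration(c); return np.array(k["intrinsics"]),np.array(k["T"])
def w(c,uv,depth=None,z=None):
    K,T=cal(c); r=np.linalg.inv(K)@[uv[0],uv[1],1.]
    if z is not None:
        d=T[:3,:3]@r; return T[:3,3]+d*(z-T[2,3])/d[2]
    return T[:3,:3]@(r*depth)+T[:3,3]
def px(c,p):
    K,T=cal(c); q=K@(T[:3,:3].T@(np.array(p)-T[:3,3])); return q[:2]/q[2]
def cloud(c,D):
    K,T=cal(c); v,u=np.mgrid[:384,:512]; r=np.stack([u,v,np.ones_like(u)],-1)@np.linalg.inv(K).T
    return (r*D[...,None])@T[:3,:3].T+T[:3,3]
E
python3 - <<'E'
from h import *
print(ctrl.tcp_to_tips, ctrl.read_state())
for c in("scene","top"):
    I,D=ctrl.get_image(c); cv2.imwrite(f"pics/{c}0.png",I); np.save(f"{c}0.npy",D)
    print(c,cal(c)[1].round(2).tolist())
    for q in["box","slot","hinge","pin_grip","gauge","tray"]+["reject%d"%i for i in(1,2,4)]+["good1","good2","good3"]:
        for r in ctrl.place_of(c,q)[:4]:
            z={"slot":250,"hinge":250,"pin_grip":254,"gauge":250}.get(q,0)
            print(q,round(r["confidence"],2),np.round(r["uv"]),w(c,r["uv"],z=z).round())
E
```

```text
pics
11.0 {'clock': 0.0, 'qpos': array([ 1.12118634,  0.62935681,  0.03844034,  1.518393  , -0.0269858 ,
        0.99628676, -0.01998174]), 'qd': array([-2.41711784e-04, -8.45715172e-04, -4.41650859e-04,  2.75616081e-04,
        3.64260491e-05,  6.78329744e-04, -3.94912275e-04]), 'tau': array([-1.32014825e-04, -5.63405335e+01,  1.22608624e+00, -1.93449891e+01,
        1.09870109e-02,  1.07219210e-02, -2.45719264e-06]), 'eef_pos': array([ 243.18962827, -602.12913067,  241.37412336]), 'tool_rot': array([-3.13966713e+00,  3.74115062e-05,  3.83836754e-01]), 'force': array([-0.4850352 , -0.2496163 ,  0.74787083]), 'torque': array([0.01459501, 0.00048594, 0.04780299]), 'width': 85.26672909495112}
scene [[0.63, 0.67, -0.39, 958.36], [0.78, -0.53, 0.33, -374.1], [0.01, -0.51, -0.86, 988.88], [0.0, 0.0, 0.0, 1.0]]
box 0.79 [340. 159.] [566. 266.   0.]
box 0.19 [356. 104.] [439. 470.   0.]
slot 0.84 [364. 107.] [591. 267. 250.]
hinge 0.65 [380. 122.] [648. 262. 250.]
pin_grip 0.66 [316. 142.] [597.  93. 254.]
pin_grip 0.55 [184. 227.] [ 591. -272.  254.]
gauge 0.57 [359. 104.] [575. 263. 250.]
[... 1248 characters left out ...]
8.  -5.   0.]
reject1 0.68 [239. 203.] [577. -12.   0.]
reject2 0.72 [276. 202.] [ 566. -137.    0.]
reject2 0.71 [241. 238.] [458.  -5.   0.]
reject2 0.68 [239. 203.] [577. -12.   0.]
reject4 0.72 [276. 202.] [ 566. -137.    0.]
reject4 0.71 [241. 238.] [458.  -5.   0.]
reject4 0.68 [239. 203.] [577. -12.   0.]
good1 0.79 [315. 231.] [ 453. -254.    0.]
good1 0.74 [281. 230.] [ 469. -143.    0.]
good1 0.66 [267. 171.] [ 675. -122.    0.]
good2 0.79 [315. 231.] [ 453. -254.    0.]
good2 0.74 [281. 230.] [ 469. -143.    0.]
good2 0.66 [267. 171.] [ 675. -122.    0.]
good3 0.79 [315. 231.] [ 453. -254.    0.]
good3 0.74 [281. 230.] [ 469. -143.    0.]
good3 0.66 [267. 171.] [ 675. -122.    0.]
```

Run:
```python
from h import *
I=cv2.imread("pics/top0.png"); c=I[130:290,90:420]; cv2.imwrite("pics/topc.png",cv2.resize(c,(792,384),interpolation=cv2.INTER_CUBIC))
D=np.load("top0.npy");P=cloud("top",D)
hsv=cv2.cvtColor(I,cv2.COLOR_BGR2HSV); z=P[...,2]
# red clamps: depth near bench
m=((hsv[...,0]<8)|(hsv[...,0]>172))&(hsv[...,1]>130)&(hsv[...,2]>60)
m[:, :200]=0
n,l,s,ce=cv2.connectedComponentsWithStats(m.astype(np.uint8))
for i in range(1,n):
    if s[i,4]>12:
        q=P[l==i]; r=cv2.minAreaRect(q[:,:2].astype(np.float32)); print("red",s[i,4],ce[i].round(),np.median(q,0).round(),np.round(r[0]),np.round(r[1]),round(r[2]))
# box top
def rect(m,n):
    q=P[m]; r=cv2.minAreaRect(q[:,:2].astype(np.float32)); print(n,m.sum(),np.median(q,0).round(),np.round(r[0],1),np.round(r[1]),round(r[2],1))
y=P[...,1];x=P[...,0]
rect((z>235)&(z<258)&(y>120)&(y<420),"boxtop")
rect((z>258)&(z<275)&(y>150)&(y<400),"gauge")
rect((z>258)&(z<280)&(y>0)&(y<150),"grip")
rect((z>200)&(z<280)&(y>0)&(y<130),"post")
b=(hsv[...,0]>95)&(hsv[...,0]<125)&(hsv[...,1]>120)&(y<-280)
rect(b,"tray")
```

```text
red 93 [274. 205.] [ 550. -126.   27.] [ 556. -128.] [24. 49.] 81
red 93 [234. 209.] [555.   6.  27.] [443.  -1.] [285.  44.] 3
red 88 [456. 220.] [ 422. -659.  149.] [ 430. -694.] [ 33. 101.] 7
red 90 [235. 234.] [471.  12.  28.] [474.  11.] [46. 24.] 68
boxtop 5274 [591. 266. 249.] [585.5 266.4] [222. 222.] 3.5
gauge 654 [578. 260. 264.] [572.  267.5] [192.  84.] 80.1
grip 99 [592.  92. 268.] [332.7  57.9] [549.  33.] 8.3
post 384 [586.  91. 231.] [335.8  66.5] [569.  58.] 7.9
tray 3866 [ 574. -411.    5.] [ 675.1 -413. ] [149. 554.] 88.1
```

View pics/topc.png

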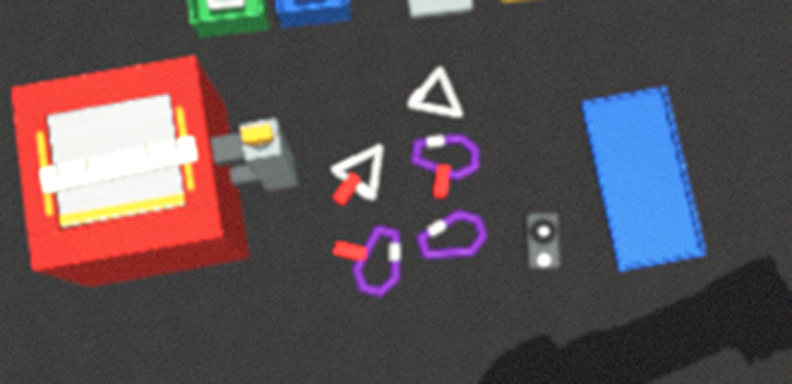

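View pics/scene0.png

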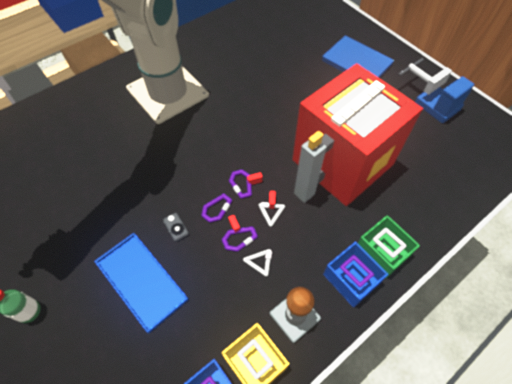

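The pictures show three rejects: two purple carabiners at about (276,202) and (241,238), and a triangle at (239,203) in "top". The three sound pieces, the box with the gauge and the tray are also visible. I'll refine the fits from the same images.

Run:
```python
from h import *
I=cv2.imread("pics/top0.png"); D=np.load("top0.npy");P=cloud("top",D)
hsv=cv2.cvtColor(I,cv2.COLOR_BGR2HSV); x,y,z=P[...,0],P[...,1],P[...,2]
H,S,V=[hsv[...,i].astype(int) for i in range(3)]
# intersect pixel rays with known plane zz instead of noisy depth
def fit(m,name,zz):
    n,l,s,_=cv2.connectedComponentsWithStats(m.astype(np.uint8)); k=1+s[1:,4].argmax(); vs,us=np.where(l==k)
    q=np.array([w("top",(u,v),z=zz)[:2] for u,v in zip(us,vs)]); c=q.mean(0); e,U=np.linalg.eigh(np.cov((q-c).T)); a=U[:,1]
    r=cv2.minAreaRect(q.astype(np.float32))
    print(name,len(q),"mean",c.round(1),"axis deg",(np.degrees(np.arctan2(a[1],a[0]))%180).round(1),"std",np.sqrt(e).round(1),"rect",np.round(r[0],1),np.round(r[1],1),round(r[2],1))
fit((z>257)&(z<275)&(y>150)&(y<400)&(S<60),"gauge",264)
fit((z>240)&(z<275)&(y>140)&(y<400)&(x>450)&(x<720),"boxtop",250)
fit((H>15)&(H<35)&(S>120)&(y>50)&(y<140)&(z>200),"grip",268)
fit((H>95)&(H<125)&(S>120)&(y<-280)&(x<700),"tray",8)
red=((H<8)|(H>172))&(S>120)&(V>60)
for n,(u,v) in {"A":(274,205),"B":(234,209),"C":(235,234)}.items():
    m=np.zeros_like(red);m[v-9:v+10,u-9:u+10]=1;fit(m&red,"clamp"+n,30)
```

```text
gauge 656 mean [577.8 259.8] axis deg 95.7 std [ 8.4 51.8] rect [577.6 259. ] [ 29.8 180.2] 5.5Traceback (most recent call last):
  File "<stdin>", line 12, in <module>
  File "<stdin>", line 8, in fit
  File "h.py", line 6, in w
    K,T=cal(c); r=np.linalg.inv(K)@[uv[0],uv[1],1.]
        ~~~^^^
  File "h.py", line 4, in cal
    k=ctrl.get_calibration(c); return np.array(k["intrinsics"]),np.array(k["T"])
ValueError: time passes only in moves, steps and waits
```

{"method": "send_rows", "body": {
  "rows": [
    {"z":4,"x":1,"y":2},
    {"z":8,"x":2.5,"y":6},
    {"z":12,"x":4,"y":9.5},
    {"z":16,"x":5,"y":13},
    {"z":18,"x":6,"y":17}
  ]
}}

```text
$.rows[0]: bad value
```

{"method": "send_rows", "body": {
  "rows": [
    {"x":1.5,"y":3.8,"roll":5},
    {"x":3,"y":7.6,"roll":10},
    {"x":4.5,"y":11.4,"roll":15},
    {"x":6,"y":15.2,"roll":20},
    {"x":7.5,"y":19,"roll":25}
  ]
}}

```text
$.rows[0]: bad value
```

{"method": "send_rows", "body": {
  "rows": [
    {"x":1.5,"y":3.8,"roll":5},
    {"x":3,"y":7.6,"roll":10},
    {"x":4.5,"y":11.4,"roll":15},
    {"x":6,"y":15.2,"roll":20},
    {"x":7.5,"y":19,"roll":25}
  ]
}}

```text
$.rows[0]: bad value
```

```bash
sed -i 's/^def cal(c):/import functools\n@functools.cache\ndef cal(c):/' h.py
cat > f.py <<'E'
from h import *
I=cv2.imread("pics/top0.png"); D=np.load("top0.npy");P=cloud("top",D)
hsv=cv2.cvtColor(I,cv2.COLOR_BGR2HSV); x,y,z=P[...,0],P[...,1],P[...,2]
H,S,V=[hsv[...,i].astype(int) for i in range(3)]
def fit(m,name,zz):
    n,l,s,_=cv2.connectedComponentsWithStats(m.astype(np.uint8)); k=1+s[1:,4].argmax(); vs,us=np.where(l==k)
    q=np.array([w("top",(u,v),z=zz)[:2] for u,v in zip(us,vs)]); c=q.mean(0); e,U=np.linalg.eigh(np.cov((q-c).T)); a=U[:,1]
    r=cv2.minAreaRect(q.astype(np.float32))
    print(name,len(q),"mean",c.round(1),"axis deg",(np.degrees(np.arctan2(a[1],a[0]))%180).round(1),"std",np.sqrt(e).round(1),"rect",np.round(r[0],1),np.round(r[1],1),round(r[2],1))
fit((z>257)&(z<275)&(y>150)&(y<400)&(S<60),"gauge",264)
fit((z>240)&(z<275)&(y>140)&(y<400)&(x>450)&(x<720),"boxtop",250)
fit((H>15)&(H<35)&(S>120)&(y>50)&(y<140)&(z>200),"grip",268)
fit((H>95)&(H<125)&(S>120)&(y<-280)&(x<700),"tray",8)
red=((H<8)|(H>172))&(S>120)&(V>60)
for n,(u,v) in {"A":(274,205),"B":(234,209),"C":(235,234)}.items():
    m=np.zeros_like(red);m[v-9:v+10,u-9:u+10]=1;fit(m&red,"clamp"+n,30)
E
python3 f.py
```

```text
gauge 656 mean [577.8 259.8] axis deg 95.7 std [ 8.4 51.8] rect [577.6 259. ] [ 29.8 180.2] 5.5
boxtop 5883 mean [583.9 265.9] axis deg 142.8 std [63.9 64. ] rect [584.6 265.5] [221.8 221.8] 3.4
grip 84 mean [591.   95.3] axis deg 85.9 std [ 5.6 10. ] rect [590.7  95.5] [19.9 35.6] 1.4
tray 2756 mean [ 524.2 -406.2] axis deg 3.5 std [36.6 71.4] rect [ 526.3 -406.5] [248.1 127.6] 3.5
clampA 95 mean [ 549.6 -125.8] axis deg 163.4 std [ 6.3 13.9] rect [ 551.  -125.9] [23. 47.] 82.5
clampB 93 mean [554.8   5.2] axis deg 139.4 std [ 6.2 13.8] rect [555.4   3.4] [23.4 47.7] 43.2
clampC 93 mean [471.7  11.8] axis deg 71.9 std [ 6.7 12.1] rect [471.4  11.1] [43.4 23.6] 69.1
```

{"method": "send_rows", "body": {
  "rows": [
    {"x":1,"y":2,"z":4,"roll":0,"claw":0},
    {"x":2.5,"y":6,"z":8,"roll":0,"claw":0},
    {"x":4,"y":9.5,"z":12,"roll":0,"claw":0.2},
    {"x":5,"y":13,"z":16,"roll":0,"claw":0.4},
    {"x":6,"y":17,"z":18,"roll":0,"claw":0.4}
  ]
}}

```text
clock: 1.72
eef_pos: [292.9, -470.5, 395.1]
tool_rot: [3.139, -0.0, 0.383]
force: [0.5, -0.4, 1.0]
width: 51.9
```

{"method": "send_rows", "body": {
  "rows": [
    {"x":1.5,"y":3.8,"z":0,"roll":5,"claw":0.4},
    {"x":3,"y":7.6,"z":0,"roll":10,"claw":0.4},
    {"x":4.5,"y":11.4,"z":0,"roll":15,"claw":0.4},
    {"x":6,"y":15.2,"z":0,"roll":20,"claw":0.4},
    {"x":7.5,"y":19,"z":0,"roll":25,"claw":0.4}
  ]
}}

```text
clock: 2.13
eef_pos: [367.8, -278.8, 393.4]
tool_rot: [3.14, 0.0, 0.824]
force: [1.1, 0.6, -0.0]
width: 51.1
```

{"method": "send_rows", "body": {
  "rows": [
    {"x":1.5,"y":3.8,"z":0,"roll":5,"claw":0.4},
    {"x":3,"y":7.6,"z":0,"roll":10,"claw":0.4},
    {"x":4.5,"y":11.4,"z":0,"roll":15,"claw":0.4},
    {"x":6,"y":15.2,"z":0,"roll":20,"claw":0.4},
    {"x":7.5,"y":19,"z":0,"roll":25,"claw":0.4}
  ]
}}

```text
clock: 2.55
eef_pos: [442.8, -88.9, 393.4]
tool_rot: [3.14, 0.0, 1.26]
force: [0.8, -1.0, -0.6]
width: 51.3
```

{"method": "send_rows", "body": {
  "rows": [
    {"x":1.5,"y":3.8,"z":0,"roll":5,"claw":0.4},
    {"x":3,"y":7.6,"z":0,"roll":10,"claw":0.4},
    {"x":4.5,"y":11.4,"z":0,"roll":15,"claw":0.4},
    {"x":6,"y":15.2,"z":0,"roll":20,"claw":0.4},
    {"x":7.5,"y":19,"z":0,"roll":25,"claw":0.4}
  ]
}}

```text
clock: 2.97
eef_pos: [517.9, 101.0, 393.3]
tool_rot: [3.141, 0.0, 1.697]
force: [0.5, 0.2, -0.0]
width: 51.3
```

{"method": "send_rows", "body": {
  "rows": [
    {"x":1.7,"y":4,"z":-2,"roll":-0.5,"claw":0.4},
    {"x":3.3,"y":8,"z":-5,"roll":-1.4,"claw":0.4},
    {"x":4.9,"y":12.2,"z":-8,"roll":-1.4,"claw":0.4},
    {"x":4.9,"y":12.2,"z":-10,"roll":-1.4,"claw":0.4},
    {"x":4.9,"y":12.2,"z":-10,"roll":-1.4,"claw":0.4}
  ]
}}

```text
clock: 3.38
eef_pos: [563.8, 225.7, 286.5]
tool_rot: [-3.132, -0.001, 1.675]
force: [0.1, -0.9, -0.7]
width: 50.8
```

{"method": "send_rows", "body": {
  "rows": [
    {"x":0.7,"y":1.7,"z":0,"roll":0,"claw":0.4},
    {"x":1.4,"y":3.4,"z":0,"roll":0,"claw":0.4},
    {"x":1.4,"y":3.4,"z":0,"roll":0,"claw":0.4},
    {"x":1.4,"y":3.4,"z":0,"roll":0,"claw":0.4}
  ]
}}

```text
clock: 3.72
eef_pos: [580.5, 255.7, 293.2]
tool_rot: [3.141, -0.0, 1.669]
force: [0.3, -0.8, -0.1]
width: 51.2
```

Run:
```python
from h import *
s=ctrl.read_state(); print(s["eef_pos"],s["tool_rot"])
I,D=ctrl.get_image("top"); cv2.imwrite("pics/top1.png",cv2.resize(I[120:290,90:290],(800,680)))
c=cv2.resize(I[130:250,95:255],(800,600),interpolation=cv2.INTER_CUBIC); cv2.imwrite("pics/top1c.png",c)
```

```text
[580.49088244 255.67929598 293.2360229 ] [ 3.14142104e+00 -1.15971069e-04  1.66928692e+00]
```

View pics/top1c.png

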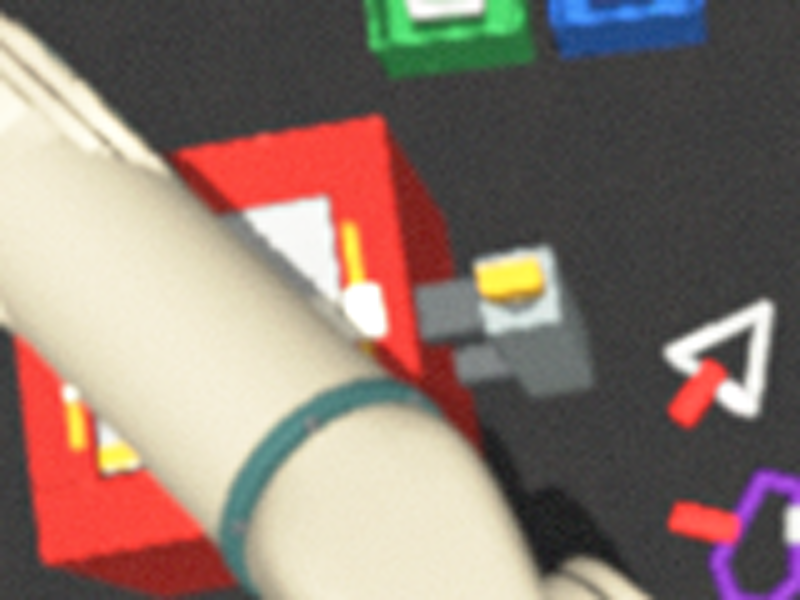

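{"method": "send_rows", "body": {
  "rows": [
    {"x":-0.3,"y":0.4,"z":-1,"roll":0,"claw":0.4},
    {"x":-0.3,"y":0.4,"z":-2,"roll":0,"claw":0.4},
    {"x":-0.3,"y":0.4,"z":-2.9,"roll":0,"claw":0.4},
    {"x":-0.3,"y":0.4,"z":-2.9,"roll":0,"claw":0.4},
    {"x":-0.3,"y":0.4,"z":-2.9,"roll":0,"claw":1}
  ]
}}

```text
clock: 4.18
eef_pos: [577.1, 258.4, 262.9]
tool_rot: [-3.14, 0.001, 1.668]
force: [0.4, -0.7, 0.1]
width: 40.4
```

{"method": "send_rows", "body": {
  "rows": [
    {"x":0,"y":0,"z":0,"roll":0,"claw":1},
    {"x":0,"y":0,"z":0,"roll":0,"claw":1},
    {"x":0,"y":0,"z":0,"roll":0,"claw":1},
    {"x":0,"y":0,"z":0,"roll":0,"claw":1},
    {"x":0,"y":0,"z":0,"roll":0,"claw":1}
  ]
}}

```text
clock: 4.6
eef_pos: [577.7, 259.3, 264.3]
tool_rot: [3.141, -0.0, 1.668]
force: [-0.6, 0.1, 1.1]
width: 25.9
```

{"method": "send_rows", "body": {
  "rows": [
    {"x":0,"y":0,"z":1,"roll":0,"claw":1},
    {"x":0,"y":0,"z":3,"roll":0,"claw":1},
    {"x":0,"y":0,"z":6,"roll":0,"claw":1},
    {"x":0,"y":0,"z":9,"roll":0,"claw":1},
    {"x":0,"y":0,"z":10,"roll":0,"claw":1}
  ]
}}

```text
clock: 5.02
eef_pos: [578.9, 260.7, 369.4]
tool_rot: [3.135, -0.003, 1.668]
force: [0.8, 1.0, -0.0]
width: 26.4
```

{"method": "send_rows", "body": {
  "rows": [
    {"x":-0.3,"y":-3.7,"z":0,"roll":-6,"claw":1},
    {"x":-0.6,"y":-7.4,"z":0,"roll":-12,"claw":1},
    {"x":-0.9,"y":-11.1,"z":0,"roll":-18,"claw":1},
    {"x":-1.1,"y":-14.8,"z":0,"roll":-24,"claw":1},
    {"x":-1.3,"y":-18.5,"z":0,"roll":-30,"claw":1}
  ]
}}

```text
clock: 5.43
eef_pos: [564.0, 72.6, 364.3]
tool_rot: [3.141, -0.0, 1.14]
force: [-0.1, -0.5, -0.5]
width: 25.7
```

{"method": "send_rows", "body": {
  "rows": [
    {"x":-0.3,"y":-3.7,"z":0,"roll":-6,"claw":1},
    {"x":-0.6,"y":-7.4,"z":0,"roll":-12,"claw":1},
    {"x":-0.9,"y":-11.1,"z":0,"roll":-18,"claw":1},
    {"x":-1.1,"y":-14.8,"z":0,"roll":-24,"claw":1},
    {"x":-1.3,"y":-18.5,"z":0,"roll":-30,"claw":1}
  ]
}}

```text
clock: 5.85
eef_pos: [550.9, -112.3, 364.4]
tool_rot: [3.141, -0.0, 0.616]
force: [0.4, -0.2, -0.4]
width: 26.3
```

{"method": "send_rows", "body": {
  "rows": [
    {"x":-0.3,"y":-3.7,"z":0,"roll":-6,"claw":1},
    {"x":-0.6,"y":-7.4,"z":0,"roll":-12,"claw":1},
    {"x":-0.9,"y":-11.1,"z":0,"roll":-18,"claw":1},
    {"x":-1.1,"y":-14.8,"z":0,"roll":-24,"claw":1},
    {"x":-1.3,"y":-18.5,"z":0,"roll":-30,"claw":1}
  ]
}}

```text
clock: 6.27
eef_pos: [538.0, -297.2, 364.3]
tool_rot: [-3.142, -0.0, 0.093]
force: [0.8, 0.1, -0.8]
width: 26.1
```

{"method": "send_rows", "body": {
  "rows": [
    {"x":-0.5,"y":-3.7,"z":-3,"roll":-2,"claw":1},
    {"x":-1,"y":-7.4,"z":-6,"roll":-2,"claw":1},
    {"x":-1.3,"y":-10,"z":-9,"roll":-2,"claw":1},
    {"x":-1.3,"y":-11,"z":-13,"roll":-2,"claw":1},
    {"x":-1.3,"y":-11.1,"z":-16,"roll":-2,"claw":1}
  ]
}}

```text
clock: 6.68
eef_pos: [523.9, -411.5, 202.9]
tool_rot: [3.138, -0.001, 0.058]
force: [0.4, 0.5, -0.4]
width: 26.0
```

{"method": "send_rows", "body": {
  "rows": [
    {"x":0,"y":0,"z":0,"roll":0,"claw":1},
    {"x":0,"y":0,"z":0,"roll":0,"claw":1},
    {"x":0,"y":0,"z":0,"roll":0,"claw":1}
  ]
}}

```text
clock: 6.93
eef_pos: [527.2, -406.4, 206.2]
tool_rot: [3.14, -0.003, 0.064]
force: [1.1, -0.4, -0.7]
width: 25.9
```

{"method": "send_rows", "body": {
  "rows": [
    {"x":0,"y":0,"z":-4,"roll":0,"claw":1},
    {"x":0,"y":0,"z":-8,"roll":0,"claw":1},
    {"x":0,"y":0,"z":-12,"roll":0,"claw":1},
    {"x":0,"y":0,"z":-15,"roll":0,"claw":1},
    {"x":0,"y":0,"z":-17,"roll":0,"claw":1}
  ]
}}

```text
clock: 7.35
eef_pos: [527.2, -405.9, 34.3]
tool_rot: [3.141, -0.002, 0.064]
force: [0.0, -0.1, -0.1]
width: 26.4
```

{"method": "send_rows", "body": {
  "rows": [
    {"x":0,"y":0,"z":-0.8,"roll":0,"claw":1},
    {"x":0,"y":0,"z":-1.3,"roll":0,"claw":1},
    {"x":0,"y":0,"z":-1.7,"roll":0,"claw":1},
    {"x":0,"y":0,"z":-1.7,"roll":0,"claw":1},
    {"x":0,"y":0,"z":-1.7,"roll":0,"claw":1}
  ]
}}

```text
clock: 7.77
eef_pos: [526.8, -407.5, 18.9]
tool_rot: [3.14, -0.003, 0.063]
force: [-0.8, -0.1, -0.1]
width: 26.1
```

{"method": "send_rows", "body": {
  "rows": [
    {"x":0,"y":0,"z":0,"roll":0,"claw":0.4},
    {"x":0,"y":0,"z":0,"roll":0,"claw":0.4},
    {"x":0,"y":0,"z":0,"roll":0,"claw":0.4},
    {"x":0,"y":0,"z":3,"roll":0,"claw":0.4},
    {"x":0,"y":0,"z":7,"roll":0,"claw":0.4}
  ]
}}

```text
clock: 8.18
eef_pos: [523.0, -404.9, 84.3]
tool_rot: [-3.136, 0.006, 0.063]
force: [0.5, -0.0, 0.5]
width: 51.1
```

{"method": "send_rows", "body": {
  "rows": [
    {"x":0,"y":3,"z":3,"roll":4,"claw":0.4},
    {"x":0,"y":6,"z":6,"roll":8,"claw":0.4},
    {"x":0,"y":9,"z":8,"roll":12,"claw":0.4},
    {"x":0,"y":12,"z":8,"roll":16,"claw":0.4},
    {"x":0,"y":16,"z":8,"roll":20,"claw":0.4}
  ]
}}

```text
clock: 8.6
eef_pos: [526.4, -248.2, 169.4]
tool_rot: [3.136, -0.003, 0.412]
force: [-0.1, -0.8, -0.3]
width: 51.5
```

```bash
cat > look.py <<'E'
import sys
from h import *
tag=sys.argv[1]
def clamps(I,P,cam,lim=(350,720,-330,120)):
    hsv=cv2.cvtColor(I,cv2.COLOR_BGR2HSV).astype(int); x,y,z=P[...,0],P[...,1],P[...,2]; H,S,V=hsv[...,0],hsv[...,1],hsv[...,2]
    m=((H<8)|(H>172))&(S>120)&(V>50)&(x>lim[0])&(x<lim[1])&(y>lim[2])&(y<lim[3])&(z>-10)&(z<60)
    n,l,s,ce=cv2.connectedComponentsWithStats(m.astype(np.uint8))
    for i in range(1,n):
        if s[i,4]<25: continue
        vs,us=np.where((l==i)&(z>20)); 
        if len(us)<15: continue
        q=np.array([w(cam,(u,v),z=30)[:2] for u,v in zip(us,vs)]); c=q.mean(0); e,U=np.linalg.eigh(np.cov((q-c).T)); a=U[:,1]
        print(cam,"clamp",len(us),ce[i].round(),c.round(1),"axis",(np.degrees(np.arctan2(a[1],a[0]))%180).round(1),"std",np.sqrt(e).round(1))
s=ctrl.read_state(); print(s["clock"],s["eef_pos"].round(1),np.degrees(s["tool_rot"]).round(1))
for c in("top","scene"):
    I,D=ctrl.get_image(c); cv2.imwrite(f"pics/{c}{tag}.png",I); P=cloud(c,D); np.save(f"{c}{tag}.npy",P); clamps(I,P,c)
E
python3 look.py 2
python3 - <<'E'
from h import *
for c in("top","scene"):
    I=cv2.imread(f"pics/{c}2.png");P=np.load(f"{c}2.npy")
    m=(I.min(-1)>150)&(abs(P[...,1]+406)<70)&(abs(P[...,0]-526)<130)&(P[...,2]<45)
    q=P[m]; print(c,m.sum(), q.mean(0).round(1) if len(q) else 0, cv2.minAreaRect(q[:,:2].astype(np.float32)) if len(q) else 0)
a=cv2.imread("pics/scene2.png"); b=cv2.imread("pics/top2.png")
cv2.imwrite("pics/scene2c.png",cv2.resize(a[140:340,80:330],(750,600)))
E
```

```text
8.6 [ 526.4 -248.2  169.4] [179.7  -0.2  23.6]
top clamp 59 [273. 206.] [ 551.8 -125.6] axis 165.5 std [ 4.7 12.2]
top clamp 63 [234. 209.] [557.2   4.9] axis 136.6 std [ 4.9 12. ]
top clamp 65 [235. 234.] [471.9  10.4] axis 68.0 std [ 4.8 12.3]
scene clamp 86 [255. 178.] [470.6   6.3] axis 73.6 std [ 6.1 11.9]
scene clamp 80 [272. 198.] [555.8   2.1] axis 137.0 std [ 4.4 13.9]
scene clamp 96 [233. 222.] [ 551.8 -128.7] axis 165.1 std [ 4.9 13.3]
top 236 [ 506.6 -417.6   13.3] ((528.7464599609375, -419.5742492675781), (25.83926010131836, 226.5087432861328), 88.6984634399414)
scene 941 [ 526.1 -407.1   16.2] ((519.4223022460938, -407.51678466796875), (192.57339477539062, 33.847679138183594), 3.5293045043945312)
```

View pics/scene2c.png

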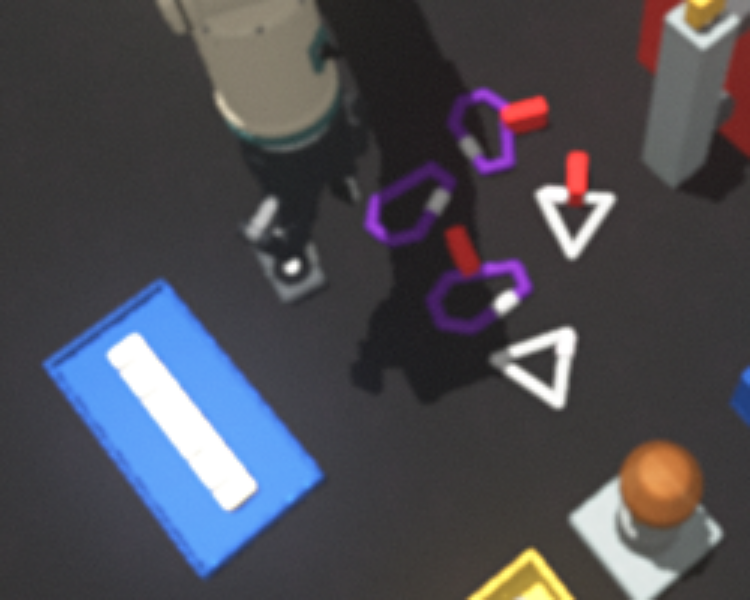

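The gauge lies centred in the blue tray (scene crop, around (180,420)). The pieces are undisturbed. Next is reject A.

{"method": "send_rows", "body": {
  "rows": [
    {"x":0.3,"y":2.5,"z":0,"roll":-7,"claw":0.4},
    {"x":0.6,"y":5,"z":-1,"roll":-14,"claw":0.4},
    {"x":0.9,"y":7.5,"z":-3,"roll":-21,"claw":0.4},
    {"x":1.3,"y":10,"z":-5,"roll":-28,"claw":0.4},
    {"x":1.6,"y":12.4,"z":-8,"roll":-35,"claw":0.4}
  ]
}}

```text
clock: 9.12
eef_pos: [543.6, -122.1, 88.2]
tool_rot: [-3.142, -0.005, -0.206]
force: [-0.2, -0.3, -0.1]
width: 51.3
```

{"method": "send_rows", "body": {
  "rows": [
    {"x":0,"y":0,"z":0,"roll":-3.6,"claw":0.4},
    {"x":0,"y":0,"z":0,"roll":-3.6,"claw":0.4},
    {"x":0,"y":0,"z":0,"roll":-3.6,"claw":0.4},
    {"x":0,"y":0,"z":0,"roll":-3.6,"claw":0.4}
  ]
}}

```text
clock: 9.45
eef_pos: [542.1, -124.2, 87.8]
tool_rot: [3.141, -0.002, -0.262]
force: [0.8, -0.3, 0.3]
width: 51.2
```

```bash
python3 look.py 3
```

```text
9.45 [ 542.1 -124.2   87.8] [ 1.8e+02 -1.0e-01 -1.5e+01]
top clamp 62 [234. 209.] [557.5   5.1] axis 134.6 std [ 4.7 12.2]
scene clamp 69 [256. 177.] [470.5   9.6] axis 61.1 std [ 6.  11.7]
scene clamp 81 [272. 199.] [555.9   1.9] axis 136.5 std [ 4.5 14. ]
scene clamp 96 [233. 222.] [ 551.7 -128.8] axis 164.7 std [ 5.  13.2]
```

{"method": "send_rows", "body": {
  "rows": [
    {"x":0,"y":0,"z":-3,"roll":0,"claw":0.4},
    {"x":0,"y":0,"z":-5,"roll":0,"claw":0.4},
    {"x":0,"y":0,"z":-6.5,"roll":0,"claw":0.4},
    {"x":0,"y":0,"z":-7,"roll":0,"claw":0.4},
    {"x":0,"y":0,"z":-7,"roll":0,"claw":0.4}
  ]
}}

```text
clock: 9.97
eef_pos: [540.9, -123.5, 16.4]
tool_rot: [3.141, 0.001, -0.263]
force: [-0.9, 0.2, 0.3]
width: 51.6
```

{"method": "send_rows", "body": {
  "rows": [
    {"x":0,"y":0,"z":0,"roll":0,"claw":1},
    {"x":0,"y":0,"z":0,"roll":0,"claw":1},
    {"x":0,"y":0,"z":0,"roll":0,"claw":1},
    {"x":0,"y":0,"z":0,"roll":0,"claw":1},
    {"x":0,"y":0,"z":0,"roll":0,"claw":1}
  ]
}}

```text
clock: 10.38
eef_pos: [542.4, -123.2, 18.3]
tool_rot: [3.141, -0.002, -0.262]
force: [-1.3, -0.7, 6.3]
width: 14.9
```

{"method": "send_rows", "body": {
  "rows": [
    {"x":0,"y":0,"z":0,"roll":0,"claw":1},
    {"x":0,"y":0,"z":2,"roll":0,"claw":1},
    {"x":0,"y":0,"z":6,"roll":0,"claw":1},
    {"x":0,"y":0,"z":10,"roll":0,"claw":1},
    {"x":0,"y":0,"z":14,"roll":0,"claw":1}
  ]
}}

```text
clock: 10.8
eef_pos: [540.9, -122.5, 158.6]
tool_rot: [3.142, 0.001, -0.262]
force: [1.1, -0.2, -2.0]
width: 14.5
```

{"method": "send_rows", "body": {
  "rows": [
    {"x":0,"y":0,"z":4,"roll":7,"claw":1},
    {"x":0,"y":0,"z":8,"roll":14,"claw":1},
    {"x":0,"y":0,"z":12,"roll":21,"claw":1},
    {"x":0,"y":0,"z":16,"roll":28,"claw":1},
    {"x":0,"y":0,"z":19,"roll":35,"claw":1}
  ]
}}

```text
clock: 11.22
eef_pos: [541.7, -122.8, 351.2]
tool_rot: [3.139, -0.004, 0.355]
force: [1.4, -0.0, -0.8]
width: 15.2
```

{"method": "send_rows", "body": {
  "rows": [
    {"x":0.3,"y":1.7,"z":0,"roll":7,"claw":1},
    {"x":0.6,"y":3.5,"z":0,"roll":14,"claw":1},
    {"x":0.9,"y":5.3,"z":0,"roll":21,"claw":1},
    {"x":1.2,"y":7,"z":0,"roll":28,"claw":1},
    {"x":1.6,"y":8.8,"z":0,"roll":35,"claw":1}
  ]
}}

```text
clock: 11.63
eef_pos: [556.9, -34.2, 347.4]
tool_rot: [3.141, 0.0, 0.966]
force: [-0.3, 0.1, -1.8]
width: 15.0
```

{"method": "send_rows", "body": {
  "rows": [
    {"x":0.3,"y":1.7,"z":0,"roll":7,"claw":1},
    {"x":0.6,"y":3.5,"z":0,"roll":14,"claw":1},
    {"x":0.9,"y":5.3,"z":0,"roll":21,"claw":1},
    {"x":1.2,"y":7,"z":0,"roll":28,"claw":1},
    {"x":1.6,"y":8.8,"z":0,"roll":35,"claw":1}
  ]
}}

```text
clock: 12.05
eef_pos: [573.0, 53.8, 347.2]
tool_rot: [-3.142, 0.001, 1.576]
force: [-0.3, 0.3, -1.6]
width: 14.6
```

{"method": "send_rows", "body": {
  "rows": [
    {"x":0.3,"y":1.7,"z":0,"roll":7,"claw":1},
    {"x":0.6,"y":3.5,"z":0,"roll":14,"claw":1},
    {"x":0.9,"y":5.3,"z":0,"roll":21,"claw":1},
    {"x":1.2,"y":7,"z":0,"roll":28,"claw":1},
    {"x":1.6,"y":8.8,"z":0,"roll":35,"claw":1}
  ]
}}

```text
clock: 12.47
eef_pos: [589.1, 141.6, 347.2]
tool_rot: [-3.141, 0.001, 2.187]
force: [0.3, -0.8, -0.8]
width: 14.8
```

{"method": "send_rows", "body": {
  "rows": [
    {"x":0.3,"y":1.7,"z":0,"roll":7,"claw":1},
    {"x":0.6,"y":3.5,"z":0,"roll":14,"claw":1},
    {"x":0.9,"y":5.3,"z":0,"roll":21,"claw":1},
    {"x":1.2,"y":7,"z":0,"roll":28,"claw":1},
    {"x":1.6,"y":8.8,"z":0,"roll":35,"claw":1}
  ]
}}

```text
clock: 12.88
eef_pos: [605.2, 229.6, 347.2]
tool_rot: [-3.141, 0.0, 2.798]
force: [0.3, 0.8, -0.8]
width: 15.0
```

{"method": "send_rows", "body": {
  "rows": [
    {"x":0.4,"y":1.5,"z":0,"roll":7,"claw":1},
    {"x":0.8,"y":3,"z":0,"roll":14,"claw":1},
    {"x":1.2,"y":4,"z":0,"roll":21,"claw":1},
    {"x":1.2,"y":4,"z":0,"roll":23.4,"claw":1},
    {"x":1.2,"y":4,"z":0,"roll":23.4,"claw":1}
  ]
}}

```text
clock: 13.3
eef_pos: [617.1, 269.8, 346.6]
tool_rot: [-3.141, -0.001, -3.08]
force: [0.4, -0.7, -0.6]
width: 14.7
```

{"method": "send_rows", "body": {
  "rows": [
    {"x":0,"y":0,"z":0,"roll":0,"claw":1},
    {"x":0,"y":0,"z":0,"roll":0,"claw":1}
  ]
}}

```text
clock: 13.47
eef_pos: [617.5, 268.5, 347.0]
tool_rot: [-3.141, 0.0, -3.084]
force: [0.7, 0.0, -0.6]
width: 14.6
```

```bash
python3 look.py 4
python3 - <<'E'
from h import *
a=cv2.imread("pics/scene4.png"); cv2.imwrite("pics/scene4c.png",cv2.resize(a[40:220,270:470],(666,600)))
E
```

```text
13.4667 [617.5 268.5 347. ] [-179.9    0.  -176.7]
top clamp 65 [234. 208.] [557.5   4.9] axis 136.2 std [ 5.  12.5]
scene clamp 87 [255. 178.] [470.7   6.3] axis 73.7 std [ 6.1 12. ]
scene clamp 78 [272. 198.] [555.5   2.3] axis 136.9 std [ 4.5 13.9]
```

View pics/scene4c.png

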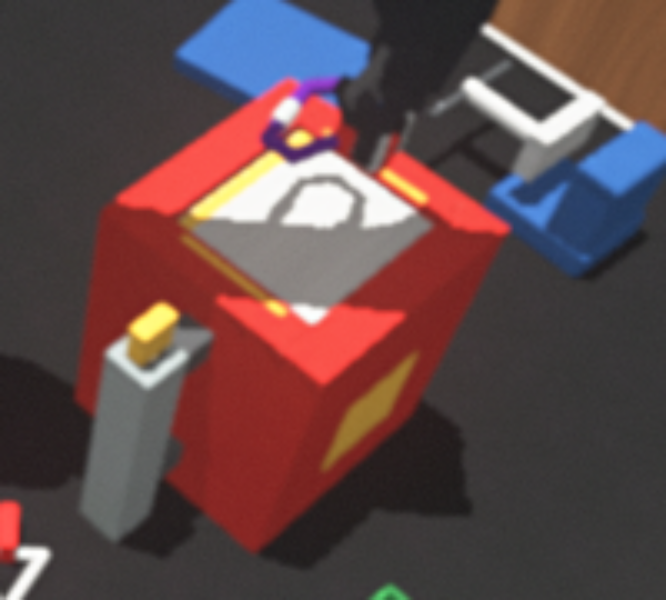

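The carabiner hangs level above the slot at crop (300,120), with its metal on the free-edge side. I'll push down and release.

{"method": "send_rows", "body": {
  "rows": [
    {"x":0,"y":0,"z":-3,"roll":0,"claw":1},
    {"x":0,"y":0,"z":-6,"roll":0,"claw":1},
    {"x":0,"y":0,"z":-8,"roll":0,"claw":1},
    {"x":0,"y":0,"z":-10,"roll":0,"claw":1},
    {"x":0,"y":0,"z":-12,"roll":0,"claw":1}
  ]
}}

```text
clock: 13.98
eef_pos: [618.1, 269.5, 228.0]
tool_rot: [3.141, 0.002, -3.084]
force: [-1.8, 0.7, 5.5]
width: 14.7
```

{"method": "send_rows", "body": {
  "rows": [
    {"x":0,"y":0,"z":-1,"roll":0,"claw":1},
    {"x":0,"y":0,"z":-1.7,"roll":0,"claw":1},
    {"x":0,"y":0,"z":-1.7,"roll":0,"claw":1},
    {"x":0,"y":0,"z":-1.7,"roll":0,"claw":1},
    {"x":0,"y":0,"z":-1.7,"roll":0,"claw":1}
  ]
}}

```text
clock: 14.4
eef_pos: [616.8, 269.1, 210.1]
tool_rot: [-3.141, -0.001, -3.082]
force: [-3.7, -0.9, -1.4]
width: 14.8
```

{"method": "send_rows", "body": {
  "rows": [
    {"x":0,"y":0,"z":0,"roll":0,"claw":0.6},
    {"x":0,"y":0,"z":0,"roll":0,"claw":0.6},
    {"x":0,"y":0,"z":0,"roll":0,"claw":0.6},
    {"x":0,"y":0,"z":0,"roll":0,"claw":0.6},
    {"x":0,"y":0,"z":0,"roll":0,"claw":0.6}
  ]
}}

```text
clock: 14.82
eef_pos: [617.9, 269.6, 210.7]
tool_rot: [3.141, 0.001, -3.083]
force: [-2.7, -0.7, 3.3]
width: 34.1
```

{"method": "send_rows", "body": {
  "rows": [
    {"x":0,"y":0,"z":0,"roll":0,"claw":0.6},
    {"x":0,"y":0,"z":0,"roll":0,"claw":0.6},
    {"x":0,"y":0,"z":0,"roll":0,"claw":0.6},
    {"x":0,"y":0,"z":0,"roll":0,"claw":0.6},
    {"x":0,"y":0,"z":0,"roll":0,"claw":0.6}
  ]
}}

```text
clock: 15.23
eef_pos: [618.0, 269.5, 210.4]
tool_rot: [3.141, 0.001, -3.083]
force: [-3.1, 0.2, 4.4]
width: 34.3
```

```bash
python3 look.py 5
python3 - <<'E'
from h import *
a=cv2.imread("pics/scene5.png"); cv2.imwrite("pics/scene5c.png",cv2.resize(a[40:220,270:470],(666,600)))
E
```

```text
15.2333 [618.  269.5 210.4] [ 1.800e+02  1.000e-01 -1.766e+02]
scene clamp 89 [255. 178.] [470.9   6.4] axis 72.4 std [ 6.2 11.9]
scene clamp 80 [272. 198.] [555.8   2.1] axis 137.0 std [ 4.4 13.9]
```

View pics/scene5c.png

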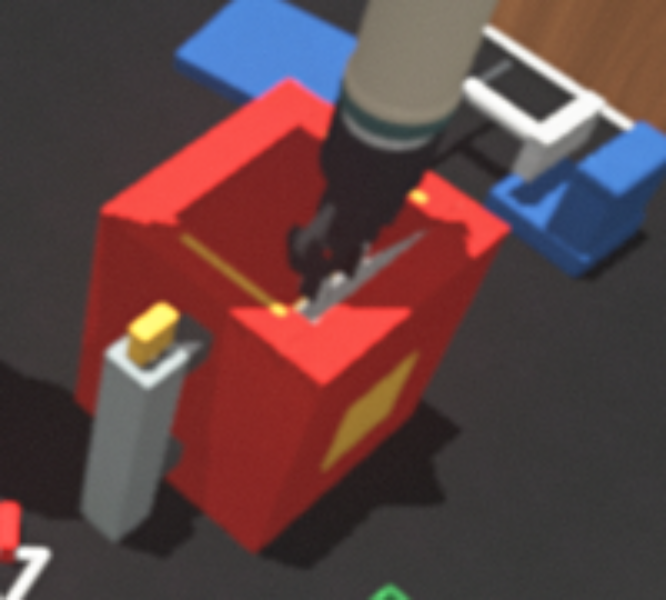

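{"method": "send_rows", "body": {
  "rows": [
    {"x":0,"y":0,"z":2.5,"roll":0,"claw":0.6},
    {"x":0,"y":0,"z":5,"roll":0,"claw":0.6},
    {"x":0,"y":0,"z":8,"roll":0,"claw":0.6},
    {"x":0,"y":0,"z":11,"roll":0,"claw":0.5},
    {"x":0,"y":0,"z":14,"roll":0,"claw":0.4}
  ]
}}

```text
clock: 15.75
eef_pos: [618.4, 268.4, 350.6]
tool_rot: [-3.141, 0.001, -3.083]
force: [1.2, 0.5, 0.5]
width: 51.0
```

{"method": "send_rows", "body": {
  "rows": [
    {"x":-1,"y":-3.7,"z":0,"roll":-7,"claw":0.4},
    {"x":-2,"y":-7.4,"z":0,"roll":-14,"claw":0.4},
    {"x":-3,"y":-11.1,"z":0,"roll":-21,"claw":0.4},
    {"x":-4,"y":-14.8,"z":0,"roll":-28,"claw":0.4},
    {"x":-5,"y":-18.5,"z":0,"roll":-35,"claw":0.4}
  ]
}}

```text
clock: 16.17
eef_pos: [567.5, 81.6, 349.5]
tool_rot: [-3.141, 0.001, 2.583]
force: [1.0, -0.2, 0.3]
width: 51.1
```

{"method": "send_rows", "body": {
  "rows": [
    {"x":-1,"y":-3.7,"z":0,"roll":-7,"claw":0.4},
    {"x":-1.9,"y":-7.4,"z":-4,"roll":-11.7,"claw":0.4},
    {"x":-1.9,"y":-7.4,"z":-8,"roll":-11.7,"claw":0.4},
    {"x":-1.9,"y":-7.4,"z":-12,"roll":-11.7,"claw":0.4},
    {"x":-1.9,"y":-7.4,"z":-16,"roll":-11.7,"claw":0.4}
  ]
}}

```text
clock: 16.58
eef_pos: [549.1, 7.6, 194.2]
tool_rot: [3.141, 0.003, 2.382]
force: [1.8, -0.5, 0.1]
width: 51.4
```

{"method": "send_rows", "body": {
  "rows": [
    {"x":0,"y":0,"z":-4,"roll":0,"claw":0.4},
    {"x":0,"y":0,"z":-7,"roll":0,"claw":0.4},
    {"x":0,"y":0,"z":-8,"roll":0,"claw":0.4},
    {"x":0,"y":0,"z":-8,"roll":0,"claw":0.4},
    {"x":0,"y":0,"z":-8,"roll":0,"claw":0.4}
  ]
}}

```text
clock: 17.0
eef_pos: [549.5, 10.4, 116.1]
tool_rot: [3.141, 0.001, 2.386]
force: [-0.2, -0.2, -0.1]
width: 51.2
```

```bash
python3 look.py 6
python3 - <<'E'
from h import *
a=cv2.imread("pics/scene6.png"); cv2.imwrite("pics/scene6c.png",cv2.resize(a[40:260,200:470],(736,600)))
E
```

```text
17.0 [549.5  10.4 116.1] [179.9   0.  136.7]
top clamp 66 [235. 234.] [471.8  10.2] axis 68.0 std [ 4.8 12.3]
scene clamp 75 [254. 179.] [469.5   2.4] axis 75.9 std [6.5 9.9]
scene clamp 81 [272. 199.] [555.9   1.9] axis 136.5 std [ 4.5 14. ]
```

View pics/scene6c.png

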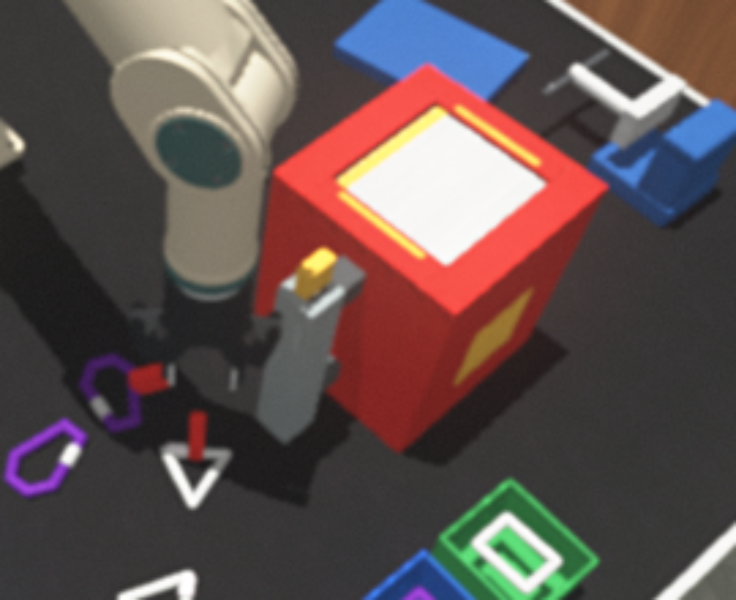

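The flap is shut and empty, and the gripper stands over the triangle's clamp at crop (197,430). I'll grip it.

{"method": "send_rows", "body": {
  "rows": [
    {"x":0,"y":0,"z":-4,"roll":0,"claw":0.4},
    {"x":0,"y":0,"z":-7,"roll":0,"claw":0.4},
    {"x":0,"y":0,"z":-9.2,"roll":0,"claw":0.4},
    {"x":0,"y":0,"z":-9.8,"roll":0,"claw":0.4},
    {"x":0,"y":0,"z":-9.8,"roll":0,"claw":0.4}
  ]
}}

```text
clock: 17.52
eef_pos: [548.8, 10.4, 17.7]
tool_rot: [-3.142, 0.0, 2.386]
force: [0.2, 0.9, 0.5]
width: 51.2
```

{"method": "send_rows", "body": {
  "rows": [
    {"x":0,"y":0,"z":0,"roll":0,"claw":1},
    {"x":0,"y":0,"z":0,"roll":0,"claw":1},
    {"x":0,"y":0,"z":0,"roll":0,"claw":1},
    {"x":0,"y":0,"z":0,"roll":0,"claw":1},
    {"x":0,"y":0,"z":0,"roll":0,"claw":1}
  ]
}}

```text
clock: 17.93
eef_pos: [549.9, 10.3, 19.6]
tool_rot: [3.139, 0.002, 2.385]
force: [-1.5, 0.2, 5.9]
width: 14.8
```

{"method": "send_rows", "body": {
  "rows": [
    {"x":0,"y":0,"z":0,"roll":0,"claw":1},
    {"x":0,"y":0,"z":2,"roll":0,"claw":1},
    {"x":0,"y":0,"z":6,"roll":0,"claw":1},
    {"x":0,"y":0,"z":10,"roll":0,"claw":1},
    {"x":0,"y":0,"z":14,"roll":0,"claw":1}
  ]
}}

```text
clock: 18.35
eef_pos: [548.1, 10.3, 159.9]
tool_rot: [3.142, -0.0, 2.386]
force: [1.4, -0.8, -1.0]
width: 14.7
```

{"method": "send_rows", "body": {
  "rows": [
    {"x":0,"y":0,"z":4,"roll":-7,"claw":1},
    {"x":0,"y":0,"z":8,"roll":-14,"claw":1},
    {"x":0,"y":0,"z":12,"roll":-21,"claw":1},
    {"x":0,"y":0,"z":16,"roll":-28,"claw":1},
    {"x":0,"y":0,"z":20,"roll":-35,"claw":1}
  ]
}}

```text
clock: 18.77
eef_pos: [547.7, 10.4, 360.9]
tool_rot: [3.14, 0.0, 1.769]
force: [1.2, 0.2, -1.7]
width: 14.8
```

{"method": "send_rows", "body": {
  "rows": [
    {"x":0.5,"y":2,"z":0,"roll":-7,"claw":1},
    {"x":1,"y":4,"z":0,"roll":-14,"claw":1},
    {"x":1.5,"y":6,"z":0,"roll":-21,"claw":1},
    {"x":2,"y":8,"z":0,"roll":-28,"claw":1},
    {"x":2.5,"y":10,"z":0,"roll":-35,"claw":1}
  ]
}}

```text
clock: 19.18
eef_pos: [573.2, 111.2, 358.7]
tool_rot: [3.141, -0.001, 1.158]
force: [0.0, -0.3, -0.4]
width: 14.8
```

{"method": "send_rows", "body": {
  "rows": [
    {"x":0.5,"y":2,"z":0,"roll":-7,"claw":1},
    {"x":1,"y":4,"z":0,"roll":-14,"claw":1},
    {"x":1.5,"y":6,"z":0,"roll":-21,"claw":1},
    {"x":2,"y":8,"z":0,"roll":-28,"claw":1},
    {"x":2.5,"y":10,"z":0,"roll":-35,"claw":1}
  ]
}}

```text
clock: 19.6
eef_pos: [598.2, 211.3, 358.6]
tool_rot: [-3.141, -0.001, 0.547]
force: [-0.5, -0.3, -0.6]
width: 14.6
```

{"method": "send_rows", "body": {
  "rows": [
    {"x":0.5,"y":1.5,"z":0,"roll":-7,"claw":1},
    {"x":1,"y":3,"z":0,"roll":-14,"claw":1},
    {"x":1.5,"y":4.5,"z":0,"roll":-21,"claw":1},
    {"x":1.9,"y":5.8,"z":0,"roll":-28,"claw":1},
    {"x":1.9,"y":5.8,"z":0,"roll":-28.3,"claw":1}
  ]
}}

```text
clock: 20.02
eef_pos: [616.7, 272.2, 357.9]
tool_rot: [-3.138, -0.0, 0.06]
force: [-0.5, 0.2, -1.4]
width: 14.4
```

{"method": "send_rows", "body": {
  "rows": [
    {"x":0,"y":0,"z":0,"roll":0,"claw":1},
    {"x":0,"y":0,"z":0,"roll":0,"claw":1},
    {"x":0,"y":0,"z":0,"roll":0,"claw":1}
  ]
}}

```text
clock: 20.27
eef_pos: [617.5, 266.6, 358.0]
tool_rot: [3.141, -0.0, 0.06]
force: [-0.0, 0.3, -1.2]
width: 14.9
```

```bash
python3 look.py 7
python3 - <<'E'
from h import *
a=cv2.imread("pics/scene7.png"); cv2.imwrite("pics/scene7c.png",cv2.resize(a[40:220,270:470],(666,600)))
E
```

```text
20.2667 [617.5 266.6 358. ] [180.   -0.    3.4]
top clamp 66 [235. 234.] [471.8  10.2] axis 68.0 std [ 4.8 12.3]
scene clamp 86 [255. 178.] [470.6   5.8] axis 75.2 std [ 6.  12.1]
```

View pics/scene7c.png

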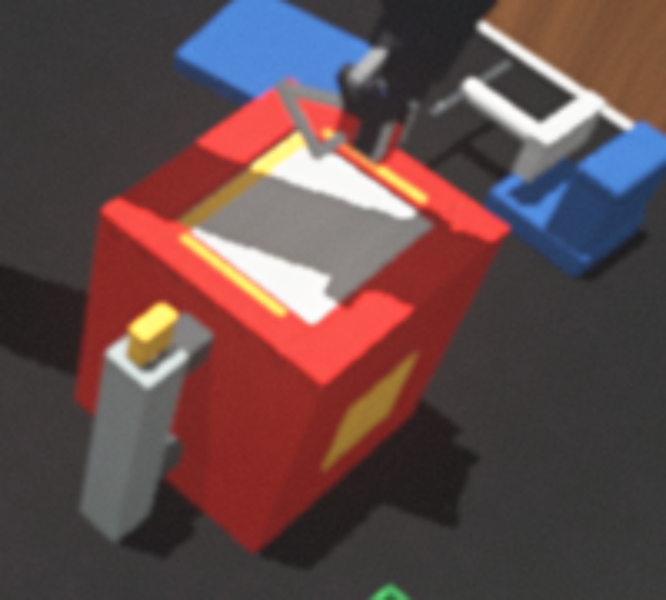

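The triangle is held level at crop (310,120), with its metal on the free-edge side. I'll push and release.

{"method": "send_rows", "body": {
  "rows": [
    {"x":0,"y":0,"z":-3.5,"roll":0,"claw":1},
    {"x":0,"y":0,"z":-7,"roll":0,"claw":1},
    {"x":0,"y":0,"z":-9,"roll":0,"claw":1},
    {"x":0,"y":0,"z":-11,"roll":0,"claw":1},
    {"x":0,"y":0,"z":-13,"roll":0,"claw":1}
  ]
}}

```text
clock: 20.78
eef_pos: [618.3, 267.9, 228.6]
tool_rot: [-3.14, -0.002, 0.059]
force: [-2.8, -0.3, 4.9]
width: 14.7
```

{"method": "send_rows", "body": {
  "rows": [
    {"x":0,"y":0,"z":-1,"roll":0,"claw":1},
    {"x":0,"y":0,"z":-1.8,"roll":0,"claw":1},
    {"x":0,"y":0,"z":-1.8,"roll":0,"claw":1},
    {"x":0,"y":0,"z":-1.8,"roll":0,"claw":1},
    {"x":0,"y":0,"z":-1.8,"roll":0,"claw":1}
  ]
}}

```text
clock: 21.2
eef_pos: [616.7, 268.1, 209.6]
tool_rot: [3.141, 0.002, 0.059]
force: [-4.2, -0.7, -0.9]
width: 14.8
```

{"method": "send_rows", "body": {
  "rows": [
    {"x":0,"y":0,"z":0,"roll":0,"claw":0.6},
    {"x":0,"y":0,"z":0,"roll":0,"claw":0.6},
    {"x":0,"y":0,"z":0,"roll":0,"claw":0.6},
    {"x":0,"y":0,"z":0,"roll":0,"claw":0.6},
    {"x":0,"y":0,"z":0,"roll":0,"claw":0.6}
  ]
}}

```text
clock: 21.62
eef_pos: [618.0, 268.6, 210.2]
tool_rot: [-3.141, -0.001, 0.059]
force: [-3.7, 1.1, 3.5]
width: 34.3
```

{"method": "send_rows", "body": {
  "rows": [
    {"x":0,"y":0,"z":0,"roll":0,"claw":0.6},
    {"x":0,"y":0,"z":0,"roll":0,"claw":0.6},
    {"x":0,"y":0,"z":0,"roll":0,"claw":0.6},
    {"x":0,"y":0,"z":0,"roll":0,"claw":0.6},
    {"x":0,"y":0,"z":0,"roll":0,"claw":0.6}
  ]
}}

```text
clock: 22.03
eef_pos: [618.1, 268.5, 210.0]
tool_rot: [-3.141, -0.001, 0.059]
force: [-3.2, 0.1, 5.1]
width: 34.1
```

```bash
python3 look.py 8
python3 - <<'E'
from h import *
a=cv2.imread("pics/scene8.png"); cv2.imwrite("pics/scene8c.png",cv2.resize(a[40:220,270:470],(666,600)))
E
```

```text
22.0333 [618.1 268.5 210. ] [-1.8e+02 -1.0e-01  3.4e+00]
top clamp 66 [235. 234.] [471.7  10.1] axis 67.4 std [ 4.8 12.2]
scene clamp 86 [255. 178.] [470.6   6.6] axis 71.7 std [ 6.  11.9]
```

View pics/scene8c.png

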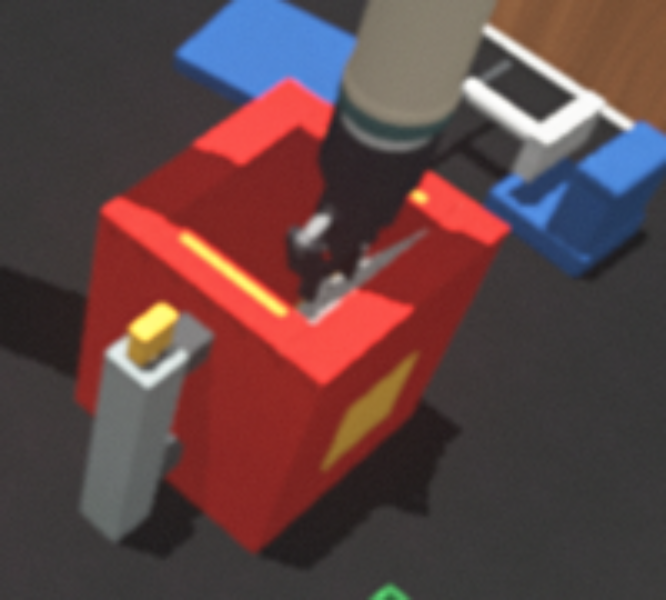

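The slot shows no metal, so the triangle has fallen through. I'll raise and go to the last reject.

{"method": "send_rows", "body": {
  "rows": [
    {"x":0,"y":0,"z":2.5,"roll":0,"claw":0.6},
    {"x":0,"y":0,"z":5,"roll":0,"claw":0.6},
    {"x":0,"y":0,"z":8,"roll":0,"claw":0.6},
    {"x":0,"y":0,"z":11,"roll":0,"claw":0.5},
    {"x":0,"y":0,"z":14,"roll":0,"claw":0.4}
  ]
}}

```text
clock: 22.55
eef_pos: [618.3, 267.7, 350.4]
tool_rot: [3.141, -0.001, 0.058]
force: [0.8, 0.5, 0.1]
width: 51.2
```

{"method": "send_rows", "body": {
  "rows": [
    {"x":-1.4,"y":-2.5,"z":0,"roll":6.6,"claw":0.4},
    {"x":-2.8,"y":-5,"z":0,"roll":13,"claw":0.4},
    {"x":-4.2,"y":-7.5,"z":0,"roll":20,"claw":0.4},
    {"x":-5.6,"y":-10,"z":0,"roll":26.5,"claw":0.4},
    {"x":-7.1,"y":-12.5,"z":0,"roll":33,"claw":0.4}
  ]
}}

```text
clock: 22.97
eef_pos: [546.7, 141.6, 349.1]
tool_rot: [3.14, -0.001, 0.64]
force: [1.0, -0.3, 0.1]
width: 51.1
```

{"method": "send_rows", "body": {
  "rows": [
    {"x":-1.8,"y":-3,"z":0,"roll":7,"claw":0.4},
    {"x":-3.6,"y":-6,"z":0,"roll":14,"claw":0.4},
    {"x":-5.4,"y":-9,"z":0,"roll":21,"claw":0.4},
    {"x":-7.2,"y":-12.5,"z":0,"roll":28,"claw":0.4},
    {"x":-7.2,"y":-12.5,"z":-4,"roll":33.3,"claw":0.4}
  ]
}}

```text
clock: 23.38
eef_pos: [477.0, 10.8, 314.6]
tool_rot: [3.127, -0.0, 1.212]
force: [1.7, -0.2, -0.7]
width: 50.9
```

{"method": "send_rows", "body": {
  "rows": [
    {"x":0,"y":0,"z":-4,"roll":0,"claw":0.4},
    {"x":0,"y":0,"z":-8,"roll":0,"claw":0.4},
    {"x":0,"y":0,"z":-12,"roll":0,"claw":0.4},
    {"x":0,"y":0,"z":-16,"roll":0,"claw":0.4},
    {"x":0,"y":0,"z":-20,"roll":0,"claw":0.4}
  ]
}}

```text
clock: 23.8
eef_pos: [475.4, 17.7, 107.9]
tool_rot: [3.139, -0.001, 1.216]
force: [1.4, 0.3, -1.0]
width: 51.2
```

{"method": "send_rows", "body": {
  "rows": [
    {"x":0,"y":0,"z":0,"roll":0,"claw":0.4},
    {"x":0,"y":0,"z":0,"roll":0,"claw":0.4},
    {"x":0,"y":0,"z":0,"roll":0,"claw":0.4}
  ]
}}

```text
clock: 24.05
eef_pos: [476.0, 18.4, 111.0]
tool_rot: [3.139, -0.001, 1.216]
force: [0.2, -0.3, -0.3]
width: 51.3
```

```bash
python3 look.py 9
python3 - <<'E'
from h import *
a=cv2.imread("pics/scene9.png"); cv2.imwrite("pics/scene9c.png",cv2.resize(a[50:250,170:430],(780,600)))
E
```

```text
24.05 [476.   18.4 111. ] [ 1.798e+02 -1.000e-01  6.970e+01]
scene clamp 86 [255. 178.] [470.5   6.2] axis 74.3 std [ 6.  11.8]
```

View pics/scene9c.png

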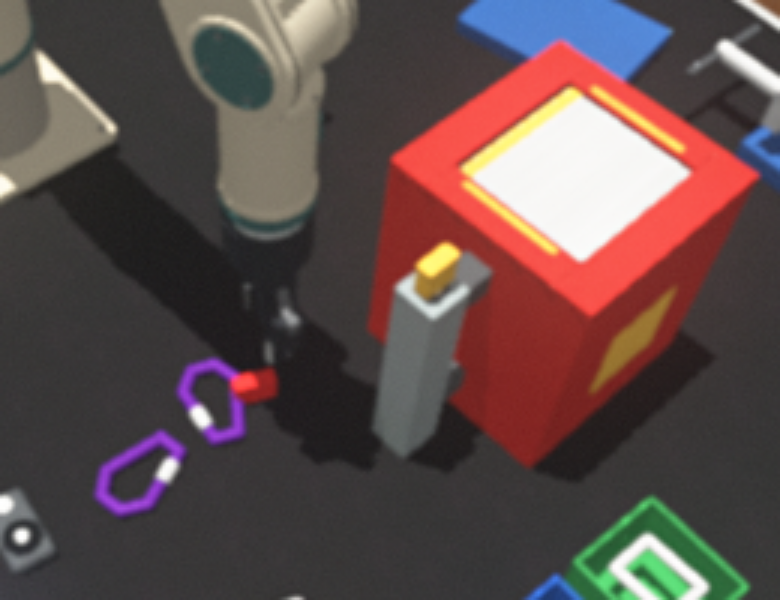

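The flap is shut, and the gripper is over the last clamp at crop (255,385).

{"method": "send_rows", "body": {
  "rows": [
    {"x":0,"y":0,"z":-4,"roll":0,"claw":0.4},
    {"x":0,"y":0,"z":-7,"roll":0,"claw":0.4},
    {"x":0,"y":0,"z":-8.8,"roll":0,"claw":0.4},
    {"x":0,"y":0,"z":-9.3,"roll":0,"claw":0.4},
    {"x":0,"y":0,"z":-9.3,"roll":0,"claw":0.4}
  ]
}}

```text
clock: 24.57
eef_pos: [475.8, 18.2, 17.4]
tool_rot: [3.139, -0.001, 1.217]
force: [-0.3, 0.1, 0.3]
width: 51.0
```

{"method": "send_rows", "body": {
  "rows": [
    {"x":0,"y":0,"z":0,"roll":0,"claw":1},
    {"x":0,"y":0,"z":0,"roll":0,"claw":1},
    {"x":0,"y":0,"z":0,"roll":0,"claw":1},
    {"x":0,"y":0,"z":0,"roll":0,"claw":1},
    {"x":0,"y":0,"z":0,"roll":0,"claw":1}
  ]
}}

```text
clock: 24.98
eef_pos: [475.8, 18.3, 18.4]
tool_rot: [3.138, -0.001, 1.216]
force: [-1.4, -0.9, 10.1]
width: 14.9
```

{"method": "send_rows", "body": {
  "rows": [
    {"x":0,"y":0,"z":0,"roll":0,"claw":1},
    {"x":0,"y":0,"z":2,"roll":0,"claw":1},
    {"x":0,"y":0,"z":6,"roll":0,"claw":1},
    {"x":0,"y":0,"z":10,"roll":0,"claw":1},
    {"x":0,"y":0,"z":14,"roll":0,"claw":1}
  ]
}}

```text
clock: 25.4
eef_pos: [474.0, 18.5, 158.8]
tool_rot: [-3.141, -0.0, 1.217]
force: [0.6, -0.4, -0.6]
width: 14.9
```

{"method": "send_rows", "body": {
  "rows": [
    {"x":0,"y":0,"z":4,"roll":-6,"claw":1},
    {"x":0,"y":0,"z":8,"roll":-12,"claw":1},
    {"x":0,"y":0,"z":12,"roll":-18,"claw":1},
    {"x":0,"y":0,"z":16,"roll":-24,"claw":1},
    {"x":0,"y":0,"z":20,"roll":-30,"claw":1}
  ]
}}

```text
clock: 25.82
eef_pos: [473.6, 18.7, 359.7]
tool_rot: [3.141, -0.002, 0.688]
force: [1.0, 0.1, -0.8]
width: 14.5
```

{"method": "send_rows", "body": {
  "rows": [
    {"x":1.4,"y":2.5,"z":0,"roll":-6,"claw":1},
    {"x":2.8,"y":5,"z":0,"roll":-12,"claw":1},
    {"x":4.2,"y":7.5,"z":0,"roll":-18,"claw":1},
    {"x":5.6,"y":10,"z":0,"roll":-24,"claw":1},
    {"x":7,"y":12.5,"z":0,"roll":-30,"claw":1}
  ]
}}

```text
clock: 26.23
eef_pos: [544.5, 144.7, 357.5]
tool_rot: [-3.141, -0.001, 0.164]
force: [1.1, -1.3, -0.8]
width: 14.7
```

{"method": "send_rows", "body": {
  "rows": [
    {"x":1.8,"y":3,"z":0,"roll":-5,"claw":1},
    {"x":3.6,"y":6,"z":0,"roll":-6.3,"claw":1},
    {"x":5.4,"y":9,"z":0,"roll":-6.3,"claw":1},
    {"x":7.2,"y":12.5,"z":0,"roll":-6.3,"claw":1},
    {"x":7.2,"y":12.5,"z":0,"roll":-6.3,"claw":1}
  ]
}}

```text
clock: 26.65
eef_pos: [616.3, 277.6, 355.5]
tool_rot: [-3.134, 0.0, 0.068]
force: [-1.6, -0.2, -2.3]
width: 14.9
```

{"method": "send_rows", "body": {
  "rows": [
    {"x":0,"y":0,"z":0,"roll":0,"claw":1},
    {"x":0,"y":0,"z":0,"roll":0,"claw":1},
    {"x":0,"y":0,"z":0,"roll":0,"claw":1}
  ]
}}

```text
clock: 26.9
eef_pos: [616.3, 266.8, 357.2]
tool_rot: [3.141, -0.0, 0.058]
force: [-0.5, -0.0, -0.1]
width: 14.7
```

```bash
python3 look.py 10
python3 - <<'E'
from h import *
a=cv2.imread("pics/scene10.png"); cv2.imwrite("pics/scene10c.png",cv2.resize(a[40:220,270:470],(666,600)))
E
```

```text
26.9 [616.3 266.8 357.2] [180.   -0.    3.3]
```

View pics/scene10c.png

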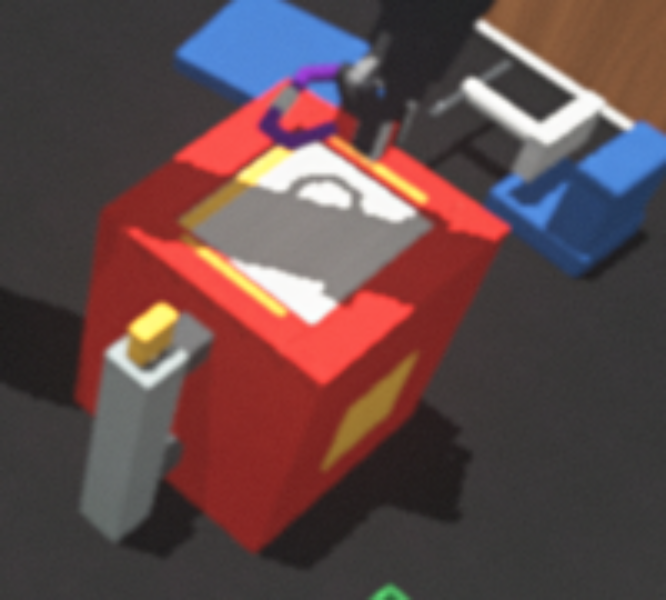

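{"method": "send_rows", "body": {
  "rows": [
    {"x":0.2,"y":0.1,"z":-3.5,"roll":0,"claw":1},
    {"x":0.2,"y":0.1,"z":-7,"roll":0,"claw":1},
    {"x":0.2,"y":0.1,"z":-9,"roll":0,"claw":1},
    {"x":0.2,"y":0.1,"z":-11,"roll":0,"claw":1},
    {"x":0.2,"y":0.1,"z":-13,"roll":0,"claw":1}
  ]
}}

```text
clock: 27.42
eef_pos: [619.3, 268.5, 228.0]
tool_rot: [-3.141, -0.003, 0.057]
force: [-3.0, 0.7, 5.9]
width: 14.8
```

{"method": "send_rows", "body": {
  "rows": [
    {"x":0,"y":0,"z":-1,"roll":0,"claw":1},
    {"x":0,"y":0,"z":-1.8,"roll":0,"claw":1},
    {"x":0,"y":0,"z":-1.8,"roll":0,"claw":1},
    {"x":0,"y":0,"z":-1.8,"roll":0,"claw":1},
    {"x":0,"y":0,"z":-1.8,"roll":0,"claw":1}
  ]
}}

```text
clock: 27.83
eef_pos: [617.8, 268.9, 208.7]
tool_rot: [3.141, 0.002, 0.059]
force: [-4.3, -1.0, -0.8]
width: 14.6
```

{"method": "send_rows", "body": {
  "rows": [
    {"x":0,"y":0,"z":0,"roll":0,"claw":0.6},
    {"x":0,"y":0,"z":0,"roll":0,"claw":0.6},
    {"x":0,"y":0,"z":0,"roll":0,"claw":0.6},
    {"x":0,"y":0,"z":0,"roll":0,"claw":0.6},
    {"x":0,"y":0,"z":0,"roll":0,"claw":0.6}
  ]
}}

```text
clock: 28.25
eef_pos: [618.9, 269.7, 209.2]
tool_rot: [-3.141, -0.001, 0.059]
force: [-3.5, 0.7, 1.6]
width: 34.3
```

{"method": "send_rows", "body": {
  "rows": [
    {"x":0,"y":0,"z":0,"roll":0,"claw":0.6},
    {"x":0,"y":0,"z":0,"roll":0,"claw":0.6},
    {"x":0,"y":0,"z":0,"roll":0,"claw":0.6},
    {"x":0,"y":0,"z":0,"roll":0,"claw":0.6},
    {"x":0,"y":0,"z":0,"roll":0,"claw":0.6}
  ]
}}

```text
clock: 28.67
eef_pos: [619.0, 269.6, 209.0]
tool_rot: [-3.141, -0.001, 0.059]
force: [-2.9, 1.0, 4.5]
width: 34.0
```

```bash
python3 look.py 11
python3 - <<'E'
from h import *
for k in(8,10,11):
    a=cv2.cvtColor(cv2.imread(f"pics/scene{k}.png"),cv2.COLOR_BGR2HSV)[40:140,300:450]; print(k,"purple px",((a[...,0]>125)&(a[...,0]<160)&(a[...,1]>90)&(a[...,2]>50)).sum())
E
```

```text
28.6667 [619.  269.6 209. ] [-1.8e+02 -1.0e-01  3.4e+00]
8 purple px 21
10 purple px 184
11 purple px 23
```

{"method": "send_rows", "body": {
  "rows": [
    {"x":0,"y":0,"z":2.5,"roll":0,"claw":0.6},
    {"x":0,"y":0,"z":5,"roll":0,"claw":0.6},
    {"x":0,"y":0,"z":8,"roll":0,"claw":0.6},
    {"x":0,"y":0,"z":10,"roll":6,"claw":0.5},
    {"x":0,"y":0,"z":12,"roll":12,"claw":0.5}
  ]
}}

```text
clock: 29.18
eef_pos: [619.8, 268.9, 329.9]
tool_rot: [3.141, -0.003, 0.273]
force: [-0.6, -0.3, 0.5]
width: 42.9
```

{"method": "send_rows", "body": {
  "rows": [
    {"x":-0.2,"y":-1,"z":0,"roll":7,"claw":0.5},
    {"x":-0.4,"y":-2,"z":0,"roll":14,"claw":0.5},
    {"x":-0.6,"y":-3,"z":0,"roll":21,"claw":0.5},
    {"x":-0.8,"y":-4,"z":0,"roll":28,"claw":0.5},
    {"x":-1,"y":-5,"z":0,"roll":35,"claw":0.5}
  ]
}}

```text
clock: 29.6
eef_pos: [609.5, 218.2, 328.1]
tool_rot: [3.14, -0.001, 0.885]
force: [-0.6, -0.3, -0.5]
width: 42.4
```

{"method": "send_rows", "body": {
  "rows": [
    {"x":-0.2,"y":-1,"z":0,"roll":7,"claw":0.5},
    {"x":-0.4,"y":-2,"z":0,"roll":14,"claw":0.5},
    {"x":-0.6,"y":-3,"z":0,"roll":21,"claw":0.5},
    {"x":-0.8,"y":-4,"z":0,"roll":28,"claw":0.5},
    {"x":-1,"y":-5,"z":0,"roll":35,"claw":0.5}
  ]
}}

```text
clock: 30.02
eef_pos: [599.5, 168.0, 328.0]
tool_rot: [3.14, 0.0, 1.495]
force: [-0.2, -0.0, -0.1]
width: 42.8
```

```bash
python3 look.py 12
python3 - <<'E'
from h import *
for c in("top","scene"):
    I=cv2.imread(f"pics/{c}12.png");P=np.load(f"{c}12.npy")
    hsv=cv2.cvtColor(I,cv2.COLOR_BGR2HSV).astype(int);H,S,V=hsv[...,0],hsv[...,1],hsv[...,2];x,y,z=np.moveaxis(P,-1,0)
    g=(H>15)&(H<35)&(S>100)&(V>80)&(x>540)&(x<640)&(y>60)&(y<130)&(z>200)
    q=P[g]; print(c,"grip",g.sum(),q.mean(0).round(1) if len(q) else 0,"top z",np.percentile(q[:,2],90).round(1) if len(q) else 0)
    t=g&(z>262)
    if t.sum()>8:
        vs,us=np.where(t); r=np.array([w(c,(u,v),z=268)[:2] for u,v in zip(us,vs)]); print("  top face",t.sum(),r.mean(0).round(1),"x",np.percentile(r[:,0],[2,98]).round(),"y",np.percentile(r[:,1],[2,98]).round())
    p=(abs(z-230)<5)&(x>555)&(x<635)&(y>60)&(y<130)
    if p.sum()>10: print("  post top",p.sum(),P[p].mean(0).round(1),P[p].min(0).round(),P[p].max(0).round())
    b=(z>240)&(z<260)&(x>440)&(x<730)&(y>135)&(y<410)
    print("  boxtop",b.sum(),cv2.minAreaRect(P[b][:,:2].astype(np.float32)))
a=cv2.imread("pics/scene12.png"); cv2.imwrite("pics/scene12c.png",cv2.resize(a[40:220,240:440],(666,600)))
E
```

```text
30.0167 [599.5 168.  328. ] [179.9   0.   85.7]
top grip 2 [599.1  80.9 267.4] top z 268.8
  post top 21 [609.2  80.  229.4] [597.  75. 225.] [619.  91. 234.]
  boxtop 3759 ((584.6502075195312, 274.1409606933594), (220.72044372558594, 205.51406860351562), 3.162431240081787)
scene grip 174 [595.3  91.1 259.3] top z 269.8
  top face 90 [593.1  92.6] x [585. 602.] y [ 76. 111.]
  post top 176 [598.8  88.8 230.4] [571.  71. 225.] [615. 118. 235.]
  boxtop 4502 ((581.5723876953125, 265.29052734375), (221.33251953125, 225.69032287597656), 3.537834882736206)
```

View pics/scene12c.png

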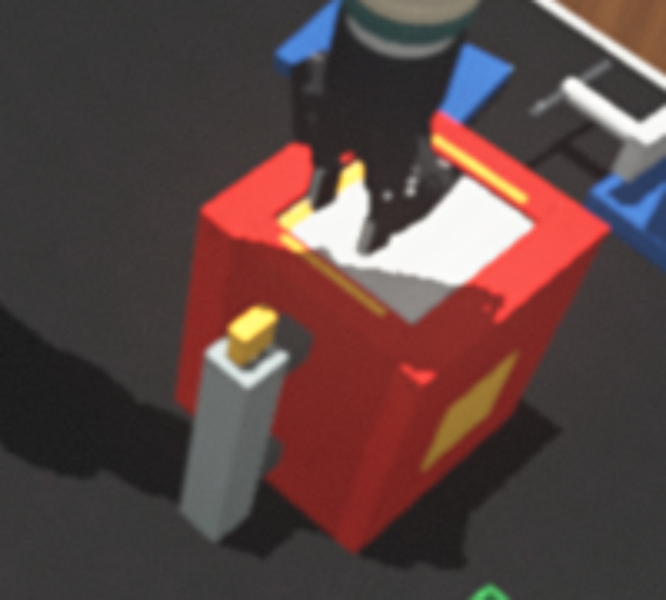

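The flap is shut with nothing on it, and the pin's grip shows clearly at crop (252,335). I'll move over the grip.

{"method": "send_rows", "body": {
  "rows": [
    {"x":-0.3,"y":-3,"z":0,"roll":5,"claw":0.5},
    {"x":-0.6,"y":-6,"z":0,"roll":7.7,"claw":0.5},
    {"x":-0.6,"y":-7.3,"z":0,"roll":7.7,"claw":0.5},
    {"x":-0.6,"y":-7.3,"z":-1,"roll":7.7,"claw":0.5},
    {"x":-0.6,"y":-7.3,"z":-2,"roll":7.7,"claw":0.5}
  ]
}}

```text
clock: 30.53
eef_pos: [593.4, 96.4, 308.3]
tool_rot: [3.139, -0.001, 1.62]
force: [-0.5, 0.4, -0.5]
width: 42.7
```

{"method": "send_rows", "body": {
  "rows": [
    {"x":0,"y":0,"z":-1,"roll":0,"claw":0.5},
    {"x":0,"y":0,"z":-1,"roll":0,"claw":0.5},
    {"x":0,"y":0,"z":-1,"roll":0,"claw":0.5}
  ]
}}

```text
clock: 30.78
eef_pos: [591.9, 97.9, 297.4]
tool_rot: [-3.14, -0.001, 1.626]
force: [-0.1, 0.5, 0.0]
width: 42.6
```

```bash
python3 look.py 13
python3 - <<'E'
from h import *
a=cv2.imread("pics/scene13.png"); cv2.imwrite("pics/scene13c.png",cv2.resize(a[90:190,260:380],(720,600),interpolation=cv2.INTER_CUBIC))
E
```

```text
30.7833 [591.9  97.9 297.4] [-179.9   -0.    93.2]
```

View pics/scene13c.png

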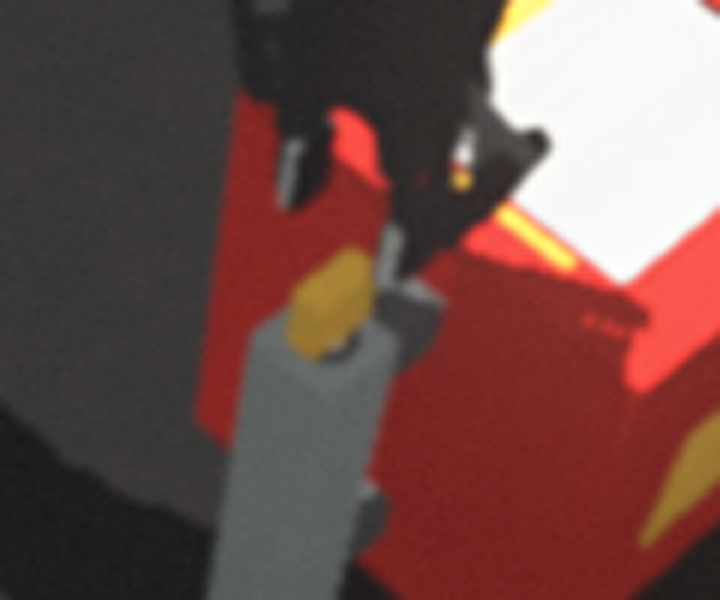

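The fingers at crop (290,175) and (385,255) stand on either side of the grip at (330,300). I'll descend and close.

{"method": "send_rows", "body": {
  "rows": [
    {"x":0.1,"y":-0.3,"z":-1,"roll":0,"claw":0.5},
    {"x":0.1,"y":-0.3,"z":-2,"roll":0,"claw":0.5},
    {"x":0.1,"y":-0.3,"z":-3,"roll":0,"claw":0.5},
    {"x":0.1,"y":-0.3,"z":-4,"roll":0,"claw":0.5},
    {"x":0.1,"y":-0.3,"z":-4.3,"roll":0,"claw":0.5}
  ]
}}

```text
clock: 31.3
eef_pos: [592.4, 92.7, 253.1]
tool_rot: [-3.138, 0.001, 1.625]
force: [-0.5, -0.3, 0.1]
width: 42.9
```

{"method": "send_rows", "body": {
  "rows": [
    {"x":0,"y":0,"z":0,"roll":0,"claw":0.5},
    {"x":0,"y":0,"z":0,"roll":0,"claw":0.6},
    {"x":0,"y":0,"z":0,"roll":0,"claw":0.7},
    {"x":0,"y":0,"z":0,"roll":0,"claw":0.75},
    {"x":0,"y":0,"z":0,"roll":0,"claw":0.75}
  ]
}}

```text
clock: 31.72
eef_pos: [593.8, 93.4, 256.0]
tool_rot: [3.141, -0.0, 1.625]
force: [0.3, -0.3, -0.5]
width: 21.4
```

{"method": "send_rows", "body": {
  "rows": [
    {"x":0,"y":0,"z":0,"roll":0,"claw":0.8},
    {"x":0,"y":0,"z":0,"roll":0,"claw":0.9},
    {"x":0,"y":0,"z":0,"roll":0,"claw":1},
    {"x":0,"y":0,"z":0,"roll":0,"claw":1},
    {"x":0,"y":0,"z":0,"roll":0,"claw":1}
  ]
}}

```text
clock: 32.13
eef_pos: [593.8, 93.3, 256.1]
tool_rot: [3.141, 0.0, 1.625]
force: [-1.2, -0.7, 3.9]
width: 14.4
```

{"method": "send_rows", "body": {
  "rows": [
    {"x":0,"y":0,"z":0,"roll":0,"claw":1},
    {"x":0,"y":0,"z":0,"roll":0,"claw":1},
    {"x":0,"y":0,"z":0,"roll":0,"claw":1}
  ]
}}

```text
clock: 32.38
eef_pos: [593.8, 93.3, 256.0]
tool_rot: [3.141, 0.0, 1.625]
force: [0.5, -0.2, 5.7]
width: 14.9
```

{"method": "send_rows", "body": {
  "rows": [
    {"x":0,"y":0,"z":0.1,"roll":0,"claw":1},
    {"x":0,"y":0,"z":0.2,"roll":0,"claw":1},
    {"x":0,"y":0,"z":0.3,"roll":0,"claw":1},
    {"x":0,"y":0,"z":0.4,"roll":0,"claw":1},
    {"x":0,"y":0,"z":0.5,"roll":0,"claw":1}
  ]
}}

```text
clock: 32.8
eef_pos: [593.7, 93.3, 260.1]
tool_rot: [3.142, -0.0, 1.625]
force: [3.4, 0.6, -5.3]
width: 15.3
```

{"method": "send_rows", "body": {
  "rows": [
    {"x":0,"y":0,"z":0.1,"roll":0,"claw":1},
    {"x":0,"y":0,"z":0.2,"roll":0,"claw":1},
    {"x":0,"y":0,"z":0.3,"roll":0,"claw":1},
    {"x":0,"y":0,"z":0.4,"roll":0,"claw":1},
    {"x":0,"y":0,"z":0.5,"roll":0,"claw":1}
  ]
}}

```text
clock: 33.22
eef_pos: [593.7, 93.4, 265.5]
tool_rot: [3.141, -0.0, 1.625]
force: [4.5, 1.0, -7.1]
width: 14.7
```

{"method": "send_rows", "body": {
  "rows": [
    {"x":0,"y":0,"z":0.1,"roll":0,"claw":1},
    {"x":0,"y":0,"z":0.2,"roll":0,"claw":1},
    {"x":0,"y":0,"z":0.3,"roll":0,"claw":1},
    {"x":0,"y":0,"z":0.4,"roll":0,"claw":1},
    {"x":0,"y":0,"z":0.5,"roll":0,"claw":1}
  ]
}}

```text
clock: 33.63
eef_pos: [593.7, 93.3, 270.2]
tool_rot: [3.141, -0.0, 1.625]
force: [5.1, 2.0, -9.7]
width: 14.6
```

{"method": "send_rows", "body": {
  "rows": [
    {"x":0,"y":0,"z":0.1,"roll":0,"claw":1},
    {"x":0,"y":0,"z":0.2,"roll":0,"claw":1},
    {"x":0,"y":0,"z":0.2,"roll":0,"claw":1},
    {"x":0,"y":0,"z":0.2,"roll":0,"claw":1}
  ]
}}

```text
clock: 33.97
eef_pos: [593.7, 93.3, 272.1]
tool_rot: [3.141, -0.0, 1.625]
force: [5.4, 1.4, -9.3]
width: 15.0
```

```bash
python3 look.py 14
python3 - <<'E'
from h import *
print(ctrl.read_state()["force"].round(1))
a=cv2.imread("pics/scene14.png"); cv2.imwrite("pics/scene14c.png",cv2.resize(a[90:190,260:380],(720,600),interpolation=cv2.INTER_CUBIC))
E
```

```text
33.9667 [593.7  93.3 272.1] [180.   -0.   93.1]
[ 6.   0.8 -9.7]
```

View pics/scene14c.png

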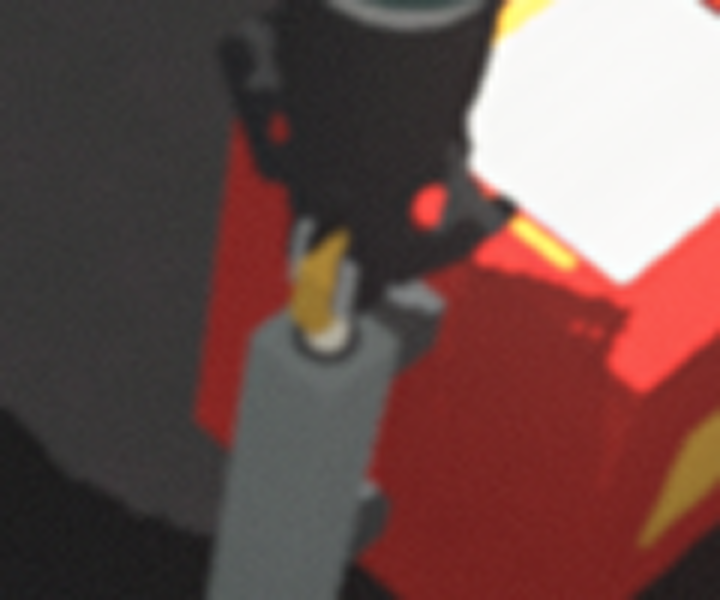

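White stem shows at crop (325,335) with no green yet. The lift is about 15 to 16 mm, so I'll raise it 4 mm more and hold.

{"method": "send_rows", "body": {
  "rows": [
    {"x":0,"y":0,"z":0.1,"roll":0,"claw":1},
    {"x":0,"y":0,"z":0.2,"roll":0,"claw":1},
    {"x":0,"y":0,"z":0.3,"roll":0,"claw":1},
    {"x":0,"y":0,"z":0.4,"roll":0,"claw":1},
    {"x":0,"y":0,"z":0.4,"roll":0,"claw":1}
  ]
}}

```text
clock: 34.48
eef_pos: [593.7, 93.3, 275.9]
tool_rot: [-3.142, -0.0, 1.625]
force: [6.5, 1.9, -10.8]
width: 14.9
```

{"method": "send_rows", "body": {
  "rows": [
    {"x":0,"y":0,"z":0,"roll":0,"claw":1},
    {"x":0,"y":0,"z":0,"roll":0,"claw":1}
  ]
}}

```text
clock: 34.65
eef_pos: [593.7, 93.3, 275.7]
tool_rot: [-3.142, -0.0, 1.625]
force: [5.6, 1.0, -10.8]
width: 15.2
```

```bash
python3 look.py 15
python3 - <<'E'
from h import *
print(ctrl.read_state()["force"].round(1))
a=cv2.imread("pics/scene15.png"); cv2.imwrite("pics/scene15c.png",cv2.resize(a[115:165,290:350],(720,600),interpolation=cv2.INTER_CUBIC))
E
```

```text
34.65 [593.7  93.3 275.7] [-180.    -0.    93.1]
[  6.3   2.7 -12.2]
```

View pics/scene15c.png

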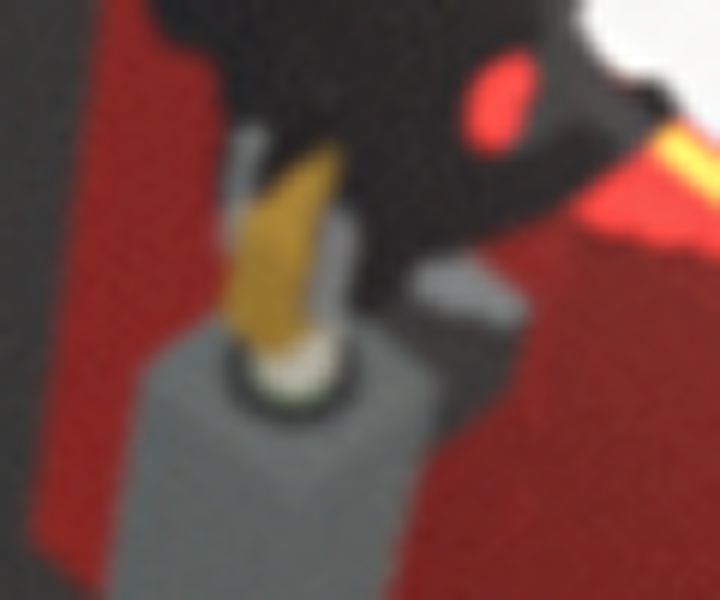

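A thin green line now shows at the foot of the stem, at crop (295,400), with no red. I'll go up 1.5 mm and hold.

{"method": "send_rows", "body": {
  "rows": [
    {"x":0,"y":0,"z":0.1,"roll":0,"claw":1},
    {"x":0,"y":0,"z":0.15,"roll":0,"claw":1},
    {"x":0,"y":0,"z":0.15,"roll":0,"claw":1},
    {"x":0,"y":0,"z":0.15,"roll":0,"claw":1},
    {"x":0,"y":0,"z":0.15,"roll":0,"claw":1}
  ]
}}

```text
clock: 35.17
eef_pos: [593.7, 93.3, 277.1]
tool_rot: [-3.141, -0.0, 1.625]
force: [6.3, 2.3, -12.8]
width: 14.9
```

{"method": "send_rows", "body": {
  "rows": [
    {"x":0,"y":0,"z":0,"roll":0,"claw":1},
    {"x":0,"y":0,"z":0,"roll":0,"claw":1},
    {"x":0,"y":0,"z":0,"roll":0,"claw":1},
    {"x":0,"y":0,"z":0,"roll":0,"claw":1},
    {"x":0,"y":0,"z":0,"roll":0,"claw":1}
  ]
}}

```text
clock: 35.58
eef_pos: [593.7, 93.3, 277.1]
tool_rot: [-3.141, -0.001, 1.625]
force: [6.4, 1.7, -11.8]
width: 15.0
```

{"method": "send_rows", "body": {
  "rows": [
    {"x":0,"y":0,"z":0,"roll":0,"claw":1},
    {"x":0,"y":0,"z":0,"roll":0,"claw":1},
    {"x":0,"y":0,"z":0,"roll":0,"claw":1},
    {"x":0,"y":0,"z":0,"roll":0,"claw":1},
    {"x":0,"y":0,"z":0,"roll":0,"claw":1}
  ]
}}

```text
clock: 36.0
eef_pos: [593.7, 93.3, 277.1]
tool_rot: [-3.141, -0.0, 1.625]
force: [6.4, 2.1, -12.0]
width: 14.9
```

```bash
python3 look.py 16
python3 - <<'E'
from h import *
F=[ctrl.read_state()["force"].round(1)]; print(F)
for k in(14,15,16):
    a=cv2.imread(f"pics/scene{k}.png").astype(int)[144:152,308:322]; g=a[...,1]-np.maximum(a[...,0],a[...,2]); r=a[...,2]-a[...,1]
    print(k,"green px",(g>12).sum(),"max",g.max(),"sat red rows below",(r[3:]>60).sum())
E
```

```text
36.0 [593.7  93.3 277.1] [-180.    -0.    93.1]
[array([  6.2,   1. , -12.4])]
14 green px 0 max 3 sat red rows below 0
15 green px 0 max 7 sat red rows below 0
16 green px 7 max 19 sat red rows below 0
```

Green is visible with no red. The force is about 12.3 N, which matches roughly 20.6 mm of lift, and I've held it for over 1 s. Lowering it now.

{"method": "send_rows", "body": {
  "rows": [
    {"x":0,"y":0,"z":-0.15,"roll":0,"claw":1},
    {"x":0,"y":0,"z":-0.3,"roll":0,"claw":1},
    {"x":0,"y":0,"z":-0.5,"roll":0,"claw":1},
    {"x":0,"y":0,"z":-0.7,"roll":0,"claw":1},
    {"x":0,"y":0,"z":-0.9,"roll":0,"claw":1}
  ]
}}

```text
clock: 36.52
eef_pos: [593.7, 93.3, 268.6]
tool_rot: [3.141, -0.0, 1.625]
force: [4.6, 2.3, -8.0]
width: 14.4
```

{"method": "send_rows", "body": {
  "rows": [
    {"x":0,"y":0,"z":-0.2,"roll":0,"claw":1},
    {"x":0,"y":0,"z":-0.4,"roll":0,"claw":1},
    {"x":0,"y":0,"z":-0.6,"roll":0,"claw":1},
    {"x":0,"y":0,"z":-0.8,"roll":0,"claw":1},
    {"x":0,"y":0,"z":-0.9,"roll":0,"claw":1}
  ]
}}

```text
clock: 36.93
eef_pos: [593.7, 93.3, 260.1]
tool_rot: [3.141, -0.0, 1.625]
force: [4.9, 0.6, -4.8]
width: 14.8
```

{"method": "send_rows", "body": {
  "rows": [
    {"x":0,"y":0,"z":-0.1,"roll":0,"claw":1},
    {"x":0,"y":0,"z":-0.2,"roll":0,"claw":1},
    {"x":0,"y":0,"z":-0.3,"roll":0,"claw":1},
    {"x":0,"y":0,"z":-0.35,"roll":0,"claw":1},
    {"x":0,"y":0,"z":-0.35,"roll":0,"claw":1}
  ]
}}

```text
clock: 37.35
eef_pos: [593.7, 93.3, 256.7]
tool_rot: [3.141, -0.0, 1.625]
force: [3.6, 1.0, -3.5]
width: 14.7
```

{"method": "send_rows", "body": {
  "rows": [
    {"x":0,"y":0,"z":0,"roll":0,"claw":1},
    {"x":0,"y":0,"z":0,"roll":0,"claw":0.7},
    {"x":0,"y":0,"z":0,"roll":0,"claw":0.5},
    {"x":0,"y":0,"z":0,"roll":0,"claw":0.5},
    {"x":0,"y":0,"z":0,"roll":0,"claw":0.5}
  ]
}}

```text
clock: 37.77
eef_pos: [592.8, 93.2, 256.5]
tool_rot: [-3.14, 0.0, 1.625]
force: [-0.5, 0.4, 0.2]
width: 42.8
```

{"method": "send_rows", "body": {
  "rows": [
    {"x":0,"y":0,"z":0,"roll":0,"claw":0.5},
    {"x":0,"y":0,"z":1,"roll":0,"claw":0.5},
    {"x":0,"y":0,"z":4,"roll":0,"claw":0.5},
    {"x":0,"y":0,"z":8,"roll":0,"claw":0.5},
    {"x":0,"y":0,"z":12,"roll":0,"claw":0.5}
  ]
}}

```text
clock: 38.18
eef_pos: [592.7, 93.2, 378.1]
tool_rot: [-3.14, -0.0, 1.625]
force: [2.1, -0.7, 0.2]
width: 42.8
```

{"method": "send_rows", "body": {
  "rows": [
    {"x":-2,"y":-3,"z":0,"roll":0,"claw":0.5},
    {"x":-4,"y":-6,"z":0,"roll":0,"claw":0.5},
    {"x":-6,"y":-9,"z":0,"roll":0,"claw":0.5},
    {"x":-7,"y":-12,"z":0,"roll":0,"claw":0.5},
    {"x":-7,"y":-12,"z":0,"roll":0,"claw":0.5}
  ]
}}

```text
clock: 38.6
eef_pos: [521.3, -34.3, 377.1]
tool_rot: [-3.14, 0.006, 1.615]
force: [0.7, 0.1, -0.3]
width: 42.8
```

{"method": "send_rows", "body": {
  "rows": [
    {"x":0,"y":0,"z":0,"roll":0,"claw":0.5},
    {"x":0,"y":0,"z":0,"roll":0,"claw":0.5},
    {"x":0,"y":0,"z":0,"roll":0,"claw":0.5},
    {"x":0,"y":0,"z":0,"roll":0,"claw":0.5}
  ]
}}

```text
clock: 38.93
eef_pos: [523.9, -25.1, 376.7]
tool_rot: [3.141, -0.001, 1.627]
force: [0.5, -0.7, 0.4]
width: 42.7
```

```bash
python3 look.py 17
python3 - <<'E'
from h import *
P=np.load("scene17.npy"); I=cv2.imread("pics/scene17.png"); hsv=cv2.cvtColor(I,cv2.COLOR_BGR2HSV).astype(int);x,y,z=np.moveaxis(P,-1,0)
g=(hsv[...,0]>15)&(hsv[...,0]<35)&(hsv[...,1]>100)&(x>540)&(x<640)&(y>60)&(y<130)&(z>200); print("grip top z",np.percentile(z[g],90) if g.sum() else None)
m=(I.min(-1)>120)&(abs(y+406)<70)&(abs(x-526)<130)&(z<45); print("gauge",m.sum(),P[m].mean(0).round(1))
f=(abs(x-584)<50)&(abs(y-266)<50)&(z>100); print("flap z",f.sum(),np.percentile(z[f],[5,50,95]).round(1))
cv2.imwrite("pics/scene17b.png",cv2.resize(I,(800,600)))
E
```

```text
38.9333 [523.9 -25.1 376.7] [ 1.80e+02 -1.00e-01  9.32e+01]
grip top z 269.4081666082475
gauge 990 [ 526.3 -407.4   15.7]
flap z 1158 [245.6 247.8 250. ]
```

View pics/scene17b.png

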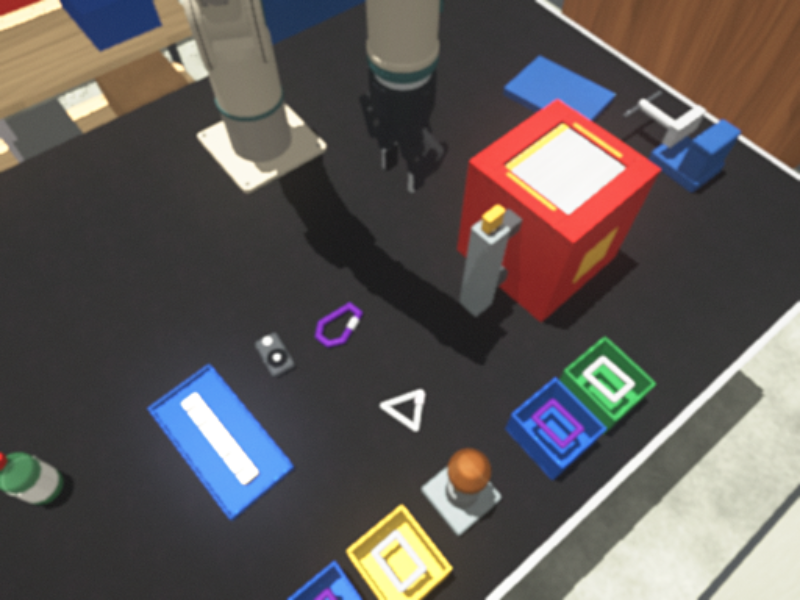

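Everything looks in place. One last check that no further reject is hidden, then I'll hand in.

Run:
```python
from h import *
for c in("top","scene"):
    ctrl.get_image(c)
    for q in("reject1","reject2","reject4"): print(c,q,[(round(r["confidence"],2),w(c,r["uv"],z=0).round()) for r in ctrl.recognise(c,q)[:4]])
I=cv2.imread("pics/top0.png");P=cloud("top",np.load("top0.npy"));h=cv2.cvtColor(I,cv2.COLOR_BGR2HSV)
m=((h[...,0]<8)|(h[...,0]>172))&(h[...,1]>120)&(h[...,2]>60)
n,l,s,ce=cv2.connectedComponentsWithStats(m.astype(np.uint8))
print([(s[i,4],np.median(P[l==i],0).round()) for i in range(1,n) if s[i,4]>20])
```

```text
top reject1 []
top reject2 []
top reject4 []
scene reject1 []
scene reject2 []
scene reject4 []
[(np.int32(4673), array([531., 250., 249.])), (np.int32(95), array([ 550., -126.,   27.])), (np.int32(93), array([555.,   6.,  27.])), (np.int32(89), array([ 422., -659.,  149.])), (np.int32(93), array([472.,  13.,  27.]))]
```

```bash
python3 -c "
from cell import ctrl
print(ctrl.finish_job())"
```

```text
the job is handed in; nothing more can be done
None
```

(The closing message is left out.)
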